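# Set up the medicine display

### The job

Slide each of the two flat shelf plates along its channel until it juts out over the front edge of the grey tray, grip it by the part that juts out, and lay one plate on each wooden riser, flat, centred and in line with the riser. Then stand every fallen amber bottle upright on the plates, above the risers. Leave the pill jar, carton and mug where they are.

Things in the scene. Friction and masses are not known exactly. Their poses are not given: they have to be found in the camera images.
- tray: fixed grey tray, 180 mm (x) by 190 mm (y), top 80 mm above the table. Origin: centre of its underside. Two channels along y, centred at x = -50 and +50 mm, 66 mm wide, between rails 6 mm thick standing 14 mm above the top (no room for fingers beside a plate). Channels open at both ends; front edge at y = -95 mm (facing the table's middle). A plate can overhang up to 65 mm without tipping
- plate_a: flat white plastic shelf plate, 60 x 150 x 6 mm, 0.1 kg, at the start lying in one of the tray's two channels. Origin: its centre (mid-thickness); x along the 60 mm width, y along the 150 mm length, z through the thickness
- plate_b: flat white plastic shelf plate, 60 x 150 x 6 mm, 0.1 kg, at the start lying in one of the tray's two channels. Origin: its centre (mid-thickness); x along the 60 mm width, y along the 150 mm length, z through the thickness
- riser_low: fixed wooden riser block, 40 mm high, 44 mm wide along its x and 110 mm long along its y, flat top. Origin: centre of its underside, on the table. One plate goes on it, the plate's length along the riser's y, jutting out about 20 mm at each end and 8 mm at each side
- riser_high: fixed wooden riser block, 70 mm high, 44 mm wide along its x and 110 mm long along its y, flat top. Origin: centre of its underside, on the table. One plate goes on it, the plate's length along the riser's y, jutting out about 20 mm at each end and 8 mm at each side
- bottle_1: amber glass medicine bottle, 0.36 kg, lying on a broad side; may be absent. Flat-sided body 84 long x 52 wide x 40 mm deep, thin neck, metal cap 27 mm wide from 96 to 130 mm along x, with a raised band 32 mm wide at 107 to 117 mm: gripped there at 20 N it pivots. Origin: centre of its base face, on its axis (20 mm up while lying so); x from base to cap (up when standing), y across
- bottle_2: amber glass medicine bottle, 0.36 kg, lying on a broad side; may be absent. Flat-sided body 84 long x 52 wide x 40 mm deep, thin neck, metal cap 27 mm wide from 96 to 130 mm along x, with a raised band 32 mm wide at 107 to 117 mm: gripped there at 20 N it pivots. Origin: centre of its base face, on its axis (20 mm up while lying so); x from base to cap (up when standing), y across
- bottle_3: amber glass medicine bottle, 0.36 kg, lying on a broad side; may be absent. Flat-sided body 84 long x 52 wide x 40 mm deep, thin neck, metal cap 27 mm wide from 96 to 130 mm along x, with a raised band 32 mm wide at 107 to 117 mm: gripped there at 20 N it pivots. Origin: centre of its base face, on its axis (20 mm up while lying so); x from base to cap (up when standing), y across
- pill_jar: bystander: round closed pill jar, 64 mm in diameter, 85 mm high, loose; origin at the centre of its underside
- carton: bystander: loose cardboard carton, 60 x 110 x 50 mm high; origin at the centre of its underside
- mug: bystander: loose white mug, 76 mm in diameter, 90 mm high; origin at the centre of its underside
Not all that is in view belongs to the job. Leave any pink or yellow look-alike of the plate_a alone.

How it is judged:
By the outcome, as a careful person would: the job done as asked, in the order asked, and still so for the second after the job is handed in, with the robot touching nothing.
Of bottle_1, bottle_2, bottle_3 only 2 to 3 are there at a start; the rules pass over those that are not, and their reading is None.
At some moment in a run one of bottle_1, bottle_2, bottle_3 may be knocked a few centimetres aside while the robot is not near it.
Once in a run the grip may slacken for a moment while it holds something.
It also fails if it takes over 210 s, if anything falls off the work surface, if the arm or the gripper's body presses on something with over 40 N, if the wrist force passes 120 N, or if a joint passes its speed limit or range.

### The arm

A 7-joint arm with a two-finger parallel gripper is mounted at the origin on the work surface. World frame = base frame: x ahead of the robot, y to its left, z up, the work surface at z = 0. Lengths are in m, angles in rad, forces in N, time in s.
With the tool pointing down it reaches from about 0.425 to 0.875 m from the base axis. Payload 8.4 kg.
Tool frame: the origin (TCP) lies at the very end of the fingers, on their centre line; the grasp point (between the pads) lies 19 mm behind it; z points along the fingers, y is the line along which they close (so a half turn about z gives the same grasp; the last joint's range is limited). The gripper opens to 87 mm and grips with 3 to 60 N. Pads are 19 mm wide; open, the fingers measure 117 mm over their backs; the gripper's body (75 mm by 190 mm) begins 51 mm behind the grasp point.
Start: joints at [1.052, 0.333, 0.04, 1.465, -0.013, 1.343, -0.059], TCP at [0.265, -0.594, 0.223] pointing down, gripper open.
Joint ranges: [-2.58, 2.58], [-0.38, 2.09], [-1.3, 1.39], [0.25, 2.4], [-1.5, 4.64], [0.08, 2.09], [-2.65, 2.65]. Speed limits (rad/s): [2.22, 2.22, 2.79, 2.79, 3.14, 3.14, 3.14].

### API

Orientations are given as a rotation vector (axis times angle).
In Python, from rig import get_state, read_camera, camera_params, close_job gives the robot as it stands.
- The arm moves only by the tool send_rows, never from a script. Its argument "plan" is a list of rows, each a list of 7 numbers: the opening, from 0 (shut) to 1 (fully open), then the shift along the tool's x, y, z as a fraction of full scale, then the turn, a rotation vector about the tool's x, y, z as a fraction of full scale. In form: [[hand, tx, ty, tz, wx, wy, wz], ...]. A call has 1 to 8 rows; each row is the pose to reach, as a shift and turn from the pose commanded when the call began, along the tool's axes at that moment; what a row does not reach only later rows make up. Full scale, the value 1, is 0.25 m for a shift and 45 degrees for a turn. A row lasts 1/8 s, in which the tool goes at most 62.5 mm and 10.7 degrees, less where a joint would pass 70% of its speed; a pose out of reach is approached as far as the arm can. A call with a number of a shift or a turn outside -1 to 1 is refused whole. A call with a gripper value outside its range is refused whole. The fingers move at their own pace and stop on an object; the grip force is fixed at half the most. Time passes only in rows, so rows that repeat a pose let the fingers close. It gives the time, the measured TCP pose, the force, the opening and the grip force at its end, in the units of the state.
- get_state(): the state, without advancing time (a new reading comes with each control period).
- read_camera(name): name is "scene" or "top" or "wrist"; returns the picture (384x512x3 uint8, blue, green, red); there is no depth.
- camera_params(name): a dict with "camera_matrix" (3x3 intrinsics, pixels), "R" (3x3) and "t" (3): a world point X has camera coordinates R X + t; the wrist camera has in their place "mount" (4x4, takes a point from camera to tool coordinates, whose origin is the TCP and whose axes are the flange's). Camera axes: x right, y down, z forward; pixel columns grow to the right and rows downward; lengths in m; the calibration is good to about 2 mm. A picture is of the moment at which its call begins: read the wrist's pose just before it. camera_params takes no time and is no camera call.
- close_job(): hands the job in; it is judged then, once.
The state is a dict: "time": time; "joints": joint angles; "joint_vel": joint speeds; "tau": joint torques, N m; "ee_pos": TCP position; "ee_rot": TCP orientation; "ft_force": force on the tool from outside, world axes, zero at the start; "ft_torque": the same for the moment, N m; "finger_gap": finger opening in m; "grasp_force": force on a finger pad.
Only numpy, scipy, OpenCV 4.12 (cv2) and the standard library are available. Lean on these libraries where they do the work, as an engineer would, in place of code of your own. Each camera call takes 0.05 s, during which the arm holds its last target. There are 200 camera calls.

## Working session

There is one attempt and no reset: what is moved stays moved. The work goes in short steps, Python scripts to look and compute and a tool call to move; the robot and the scene stay as the last step left them, time stands still between calls to the robot, and variables do not carry over. Pictures are saved under pics/ and viewed, at most 14 in all, crops included, and the job is handed in when it is done.

Besides the shell and the picture viewer there is one more tool, called after "Request:" as name([rows], argument=value, ...), one row to a line, values as JSON. send_rows: Moves the arm, as the interface text tells. Its arguments: {"type":"object","properties":{"plan":{"type":"array"}},"required":["plan"]}

```bash
mkdir -p pics; ls; python3 - <<'E'
from rig import *
import cv2
s=get_state();print(s)
for n in("scene","top"):
    im=read_camera(n);cv2.imwrite(f"pics/{n}0.png",im);p=camera_params(n);print(n,p)
print(camera_params("wrist"))
E
```

```text
pics
{'time': 0.0, 'joints': array([ 1.05178573,  0.33389352,  0.0398763 ,  1.46628692, -0.01341049,
        1.34327505, -0.05849874]), 'joint_vel': array([ 1.22005181e-03, -4.93195381e-04,  1.10071069e-03,  1.94574924e-05,
        8.04321056e-04,  7.68886101e-04,  1.26351160e-04]), 'tau': array([-6.94631126e-04, -6.56360292e+01,  1.33483607e+00, -4.03801596e+01,
       -5.97071601e-02,  4.50891873e-02,  2.14590091e-04]), 'ee_pos': array([ 0.26471579, -0.59314124,  0.22166287]), 'ee_rot': array([-3.07113908e+00, -6.54252477e-01,  6.72845102e-04]), 'ft_force': array([-0.57942252,  0.75253666, -0.93583563]), 'ft_torque': array([ 0.03816032,  0.03966466, -0.07908501]), 'grasp_force': 0.0, 'finger_gap': 0.0869976144668841}
scene {'camera_matrix': array([[406.51638216,   0.        , 258.90085598],
       [  0.        , 406.51638216, 193.08870927],
       [  0.        ,   0.        ,   1.        ]]), 'R': array([[ 0.86645208,  0.49909153, -0.01297845],
       [ 0.41693759, -0.73763849, -0.53108615],
       [-0.274634  ,  0.45474949, -0.84721843]]), 't': array([-0.52026616, -0.10556282,  1.
[... 213 characters left out ...]
, -0.9996586 , -0.02103263],
       [-0.99692221, -0.01383617, -0.0771665 ],
       [ 0.07684915,  0.02216414, -0.99679635]]), 't': array([0.09027704, 0.54220075, 1.0125261 ])}
{'camera_matrix': array([[290.48929444,   0.        , 255.40611118],
       [  0.        , 290.48929444, 190.2263968 ],
       [  0.        ,   0.        ,   1.        ]]), 'mount': array([[ 7.88315602e-05, -9.59892440e-01, -2.80368504e-01,
         7.72206220e-02],
       [ 9.99999875e-01, -6.27839844e-05,  4.96123567e-04,
         2.51068598e-04],
       [-4.93827913e-04, -2.80368508e-01,  9.59892315e-01,
        -1.60807552e-01],
       [ 0.00000000e+00,  0.00000000e+00,  0.00000000e+00,
         1.00000000e+00]])}
```

View pics/top0.png

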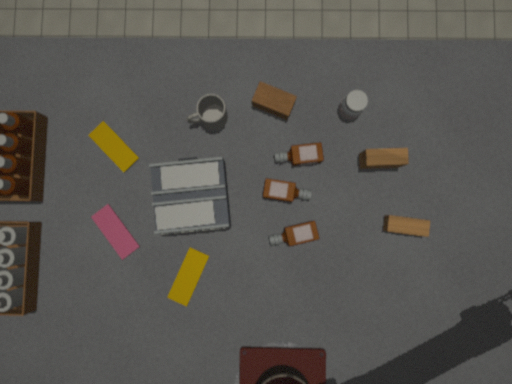

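View pics/scene0.png

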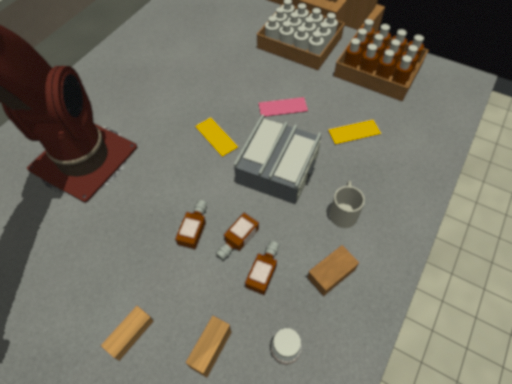

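The top view shows two white plates in the grey tray at (190,176) and (186,215). The risers are at (386,157) and (408,227). Three bottles lie at (307,153), (280,190) and (301,233). The bystanders are the mug (210,110), the carton (274,100) and the jar (355,103).

Possible look-alikes for the plates are yellow (113,146), yellow (188,276) and pink (115,231). The white plates inside the tray are the right ones.

```bash
cat > h.py <<'E'
from rig import *
import numpy as np, cv2
from scipy.spatial.transform import Rotation as Rn
def pose():
    s=get_state(); T=np.eye(4); T[:3,:3]=Rn.from_rotvec(s['ee_rot']).as_matrix(); T[:3,3]=s['ee_pos']; return T
def shot(n,save=None):
    """picture, camera matrix, camera-to-world"""
    T=pose(); im=read_camera(n); p=camera_params(n)
    if n=='wrist': M=T@p['mount']
    else:
        M=np.eye(4); M[:3,:3]=p['R'].T; M[:3,3]=-p['R'].T@p['t']
    if save: cv2.imwrite(f'pics/{save}.png',im)
    return im,p['camera_matrix'],M
def cast(uv,K,M,z):
    uv=np.atleast_2d(uv).astype(float); d=np.c_[uv,np.ones(len(uv))]@np.linalg.inv(K).T@M[:3,:3].T
    return M[:3,3]+d*((z-M[2,3])/d[:,2])[:,None]
def proj(X,K,M):
    c=(np.atleast_2d(X)-M[:3,3])@M[:3,:3]@K.T; return c[:,:2]/c[:,2:]
def blobs(im,lo,hi,amin):
    m=cv2.inRange(cv2.cvtColor(im,cv2.COLOR_BGR2HSV),np.array(lo),np.array(hi))
    c,_=cv2.findContours(m,cv2.RETR_EXTERNAL,cv2.CHAIN_APPROX_NONE)
    return [x[:,0] for x in c if cv2.contourArea(x)>amin]
def rect(c,K,M,z):
    """centre, sides (long first), direction of the long side in degrees, at height z"""
    P=cast(c,K,M,z)[:,:2]; (x,y),(w,h),a=cv2.minAreaRect((P*1000).astype(np.float32))
    if h>w: w,h,a=h,w,a+90
    return np.round([x,y,w,h,(a+90)%180-90],1)
def toolshift(target,yaw=None):
    """rows' numbers to a world TCP target, tool down with tool x at yaw (deg)"""
    T=pose(); R=T[:3,:3]; d=R.T@(np.array(target)-T[:3,3])
    w=np.zeros(3)
    if yaw is not None:
        y=np.radians(yaw); G=np.array([[np.cos(y),np.sin(y),0],[np.sin(y),-np.cos(y),0],[0,0,-1.]])
        w=Rn.from_matrix(R.T@G).as_rotvec(degrees=True)
    print('shift/0.25',np.round(d/.25,4),'turn/45',np.round(w/45,4),'turn deg',np.round(w,1))
E
python3 - <<'E'
from h import *
im,K,M=shot('top')
hsv=cv2.cvtColor(im,cv2.COLOR_BGR2HSV)
for p in [(386,157),(408,227),(190,176),(186,215),(313,153),(275,100),(297,153),(306,153),(281,157)]: print(p,hsv[p[1],p[0]])
for n,lo,hi,z in [('orange',(5,120,60),(18,255,255),.0),('white',(15,10,100),(45,90,255),.083)]:
    for c in blobs(im,lo,hi,60): print(n,c.mean(0).round(),[rect(c,K,M,zz) for zz in ((.04,.07,.02) if n=='orange' else (.083,))])
T=pose();print(T.round(3))
E
```

```text
(386, 157) [ 16 134 118]
(408, 227) [ 17 132 133]
(190, 176) [ 30  16 145]
(186, 215) [ 23  16 145]
(313, 153) [ 12  31 146]
(275, 100) [ 15 136 107]
(297, 153) [ 13 162 110]
(306, 153) [  9  28 148]
(281, 157) [ 45   9 115]
orange [315. 374.] [array([ 61.5, -81.3,  51.5,  46.7, -61.3]), array([ 73.3, -76.6,  50. ,  45.3, -61.3]), array([ 53.6, -84.4,  52.5,  47.6, -61.3])]
orange [288. 355.] [array([107.6,  -7.1,  49. ,  32.7, -88.7]), array([118. ,  -4.7,  47.5,  31.7, -88.7]), array([100.6,  -8.8,  50. ,  33.3, -88.7])]
orange [253. 365.] [array([ 84.7,  81.6, 100.9,  70.2, -49.2]), array([ 95.9,  81.5,  97.9,  68.1, -49.2]), array([ 77.3,  81.8, 102.8,  71.6, -49.2])]
orange [ 24. 279.] [array([300.4, 692.3, 215.3,  39. ,  -9.8]), array([305.2, 674. , 208.9,  37.9,  -9.8]), array([297.2, 704.4, 219.5,  39.8,  -9.8])]
orange [ 17. 224.] [array([437.1, 728. ,  82.4,  24. ,  74.9]), array([437.8, 708.7,  80. ,  23.3,  74.9]), array([436.6, 740.9,  84.1,  24.5,  74.9])]
orange [301. 233.] [array([422.9, -39.4,  92.8,  50.1, -75.9]), array([424.1, -36. ,  90.1,  48.6, -75.9]), array([
[... 2262 characters left out ...]
y([ 979.5, -503.6,   72.6,   70.2,   -1.6])]
white [450.  24.] [array([ 978.8, -428.2,   71.7,   70.4,   -1.3])]
white [ 6. 22.] [array([980.5, 758.6,  70.3,  35.7,   3.8])]
white [503.   5.] [array([1031.9, -565.4,   44.5,   27.5,  -89.8])]
white [479.   5.] [array([1032.8, -503.9,   67.8,   27.6,   88.4])]
white [450.   4.] [array([1032.9, -429.4,   71. ,   24.8,  -89.8])]
white [208.  18.] [array([ 989.9,  173.3, 1125. ,  107.2,  -89.8])]
white [29.  3.] [array([1032.2,  699. ,   69.3,   19.8,  -89.8])]
white [7. 3.] [array([1032. ,  760.8,   39.4,   19.8,  -89.8])]
[[ 0.913  0.408 -0.001  0.265]
 [ 0.408 -0.913  0.001 -0.593]
 [-0.    -0.001 -1.     0.222]
 [ 0.     0.     0.     1.   ]]
```

```bash
python3 - <<'E'
import cv2
im=cv2.imread('pics/top0.png')[130:270,140:440];cv2.imwrite('pics/topc.png',cv2.resize(im,None,fx=2.6,fy=2.6,interpolation=cv2.INTER_CUBIC))
E
```

```text
(no output)
```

View pics/topc.png

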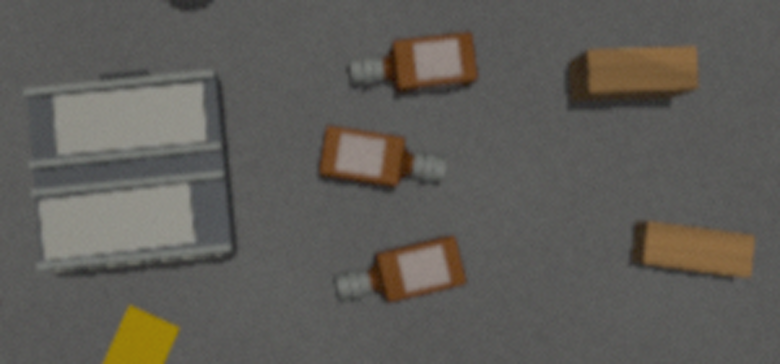

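The close crop confirms the choices. The white plates are in the tray channels. Bottle caps point left, right and left. The risers are at (640,70) and (697,247) in the crop. Next I'll move above the tray for a near look.

Request:
send_rows([
  [1,0.77,-0.75,-0.5,0,0,-0.78],
  [1,0.77,-0.75,-0.5,0,0,-0.78],
  [1,0.77,-0.75,-0.5,0,0,-0.78],
  [1,0.77,-0.75,-0.5,0,0,-0.78],
  [1,0.77,-0.75,-0.5,0,0,-0.78],
  [1,0.77,-0.75,-0.5,0,0,-0.78],
  [1,0.77,-0.75,-0.5,0,0,-0.78],
])

```text
time: 1.02
ee_pos: [0.3638, -0.3444, 0.3472]
ee_rot: [-2.732, -1.55, 0.001]
ft_force: [-0.8, -0.5, -0.8]
finger_gap: 0.0874
grasp_force: 0.0
```

```bash
python3 -c "
from h import *
print(pose()[:3].round(3)); toolshift([.50,-.02,.35],94)"
```

```text
[[ 0.513  0.858 -0.001  0.364]
 [ 0.858 -0.513 -0.    -0.344]
 [-0.    -0.    -1.     0.347]]
shift/0.25 [ 1.3932 -0.1981 -0.0118] turn/45 [-7.000e-04  3.000e-04 -7.749e-01] turn deg [ -0.    0.  -34.9]
```

Request:
send_rows([
  [1,1,0,0,0,0,-0.775],
  [1,1,0,0,0,0,-0.775],
  [1,1,0,0,0,0,-0.775],
  [1,1,0,0,0,0,-0.775],
  [1,1,0,0,0,0,-0.775],
])

```text
time: 1.65
ee_pos: [0.494, -0.1254, 0.3465]
ee_rot: [-2.133, -2.304, -0.002]
ft_force: [0.1, -0.6, -0.3]
finger_gap: 0.0871
grasp_force: 0.0
```

Request:
send_rows([
  [1,0.84,0.14,0,0,0,0],
  [1,0.84,0.14,0,0,0,0],
  [1,0.84,0.14,0,0,0,0],
  [1,0.84,0.14,0,0,0,0],
])

```text
time: 2.15
ee_pos: [0.5125, 0.0847, 0.3469]
ee_rot: [-2.139, -2.299, 0.0]
ft_force: [-0.2, -1.0, -0.5]
finger_gap: 0.0871
grasp_force: 0.0
```

Request:
send_rows([
  [1,0.84,0.14,0,0,0,0],
  [1,0.84,0.14,0,0,0,0],
  [1,0.84,0.14,0,0,0,0],
  [1,0.84,0.14,0,0,0,0],
  [0,0.84,0.14,0,0,0,0],
  [0,0.84,0.14,0,0,0,0],
])

```text
time: 2.9
ee_pos: [0.5339, 0.2924, 0.3467]
ee_rot: [2.145, 2.295, -0.002]
ft_force: [-0.3, -1.3, 0.9]
finger_gap: 0.0742
grasp_force: 0.0
```

```bash
python3 - <<'E'
from h import *
print(pose().round(3),get_state()['joints'].round(2))
im,K,M=shot('wrist','w1')
for c in blobs(im,(0,0,120),(180,60,255),800): print(c.mean(0).round(),rect(c,K,M,.086))
E
```

```text
[[-0.067  0.998 -0.001  0.534]
 [ 0.998  0.067 -0.001  0.292]
 [-0.001 -0.001 -1.     0.347]
 [ 0.     0.     0.     1.   ]] [ 0.03  0.31 -0.79  1.33  0.22  1.6  -0.66]
[300. 297.] [633.   64.8 147.7  51.4   3.9]
[213. 296.] [476.4  45.9  73.4  67.8   3.9]
[243. 124.] [532.3 316.5 802.9 360.9   3.8]
```

View pics/w1.png

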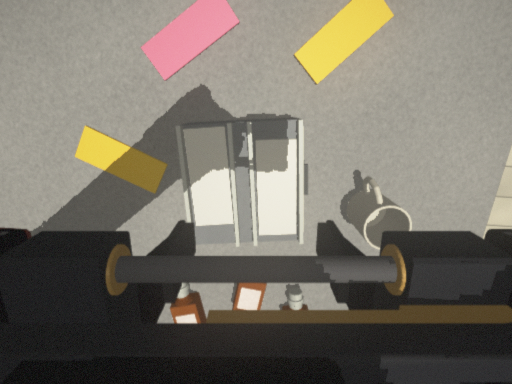

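```bash
python3 - <<'E'
import cv2
im=cv2.imread('pics/w1.png')[112:252,172:312];im=cv2.convertScaleAbs(im,alpha=1.5,beta=20);cv2.imwrite('pics/w1c.png',cv2.resize(im,None,fx=4.2,fy=4.2,interpolation=cv2.INTER_CUBIC))
E
```

```text
(no output)
```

View pics/w1c.png

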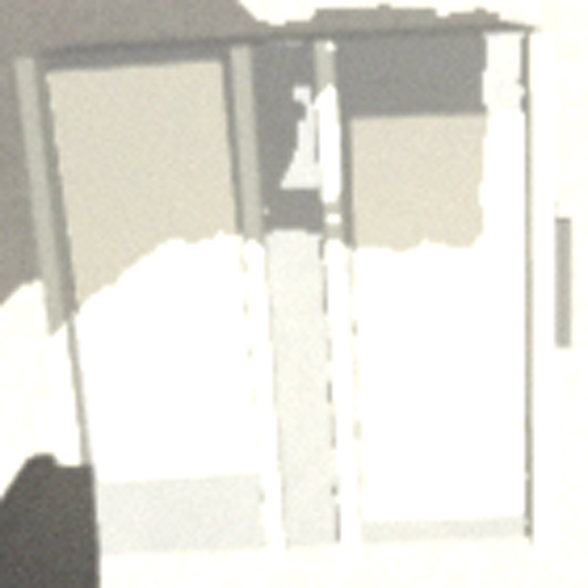

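The crop shows the left plate's rear edge at v=66 and front edge at v=478 (crop pixels). For the right plate they are at v=115 and v=518. The rail ends are at the top (v≈30-58) and bottom (v≈540).

```bash
python3 - <<'E'
from h import *
_,K,M=shot('wrist')
f=lambda L,z:(cast(np.array(L)/4.2+[172,112],K,M,z)*1000)[:,:2].round(1).tolist()
print('rail rear L,2,3,R',f([(26,58),(240,44),(325,41),(531,30)],.094))
print('rail front 2,3,R',f([(276,545),(347,542),(533,538)],.094))
print('left plate rear/front',f([(48,70),(222,62),(95,482),(260,474)],.086))
print('right plate',f([(350,116),(357,522),(527,515)],.086))
E
```

```text
rail rear L,2,3,R [[423.4, 334.0], [494.1, 343.3], [522.1, 346.2], [589.7, 354.2]]
rail front 2,3,R [[515.1, 162.1], [541.4, 165.1], [610.4, 171.4]]
left plate rear/front [[428.8, 329.8], [487.6, 336.5], [445.9, 179.4], [507.4, 186.8]]
right plate [[532.1, 321.3], [544.9, 169.7], [608.7, 176.9]]
```

Request:
send_rows([
  [0,0.29,-0.297,0.0,0,0,-0.064],
  [0,0.29,-0.297,0.2,0,0,-0.064],
  [0,0.29,-0.297,0.5,0,0,-0.064],
  [0,0.29,-0.297,0.9,0,0,-0.064],
  [0,0.29,-0.297,0.9,0,0,-0.064],
  [0,0.29,-0.297,0.9,0,0,-0.064],
  [0,0.29,-0.297,0.9,0,0,-0.064],
])

```text
time: 3.88
ee_pos: [0.4549, 0.362, 0.1249]
ee_rot: [2.085, 2.35, 0.004]
ft_force: [0.4, 1.3, 0.5]
finger_gap: 0.0025
grasp_force: 0.0
```

```bash
python3 - <<'E'
from h import *
print(pose()[:3].round(4),get_state()['finger_gap'])
toolshift([.4553,.358,.083],96.7)
E
```

```text
[[-0.1191  0.9929  0.002   0.4549]
 [ 0.9929  0.1191  0.0014  0.362 ]
 [ 0.0012  0.0022 -1.      0.1249]] 0.0024912298062593455
shift/0.25 [-0.0165 -0.0006  0.1677] turn/45 [ 0.0028 -0.0015  0.0032] turn deg [ 0.1 -0.1  0.1]
```

Request:
send_rows([
  [0,0,0,0.1,0,0,0],
  [0,0,0,0.168,0,0,0],
  [0,-0.03,0,0.168,0,0,0],
  [0,-0.06,0,0.168,0,0,0],
  [0,-0.09,0,0.168,0,0,0],
  [0,-0.12,0,0.168,0,0,0],
])

```text
time: 4.62
ee_pos: [0.4577, 0.3321, 0.0815]
ee_rot: [2.084, 2.351, 0.003]
ft_force: [0.7, 2.4, 0.9]
finger_gap: 0.0003
grasp_force: 1.0
```

Request:
send_rows([
  [0,-0.04,0,0,0,0,0],
  [0,-0.08,0,0,0,0,0],
  [0,-0.12,0,0,0,0,0],
  [0,-0.16,0,0,0,0,0],
  [0,-0.2,0,0,0,0,0],
  [0,-0.23,0,0,0,0,0],
  [0,-0.26,0,0,0,0,0],
  [0,-0.28,0,0,0,0,0],
])

```text
time: 5.62
ee_pos: [0.4657, 0.262, 0.0806]
ee_rot: [2.084, 2.351, -0.0]
ft_force: [-0.1, 1.9, 1.5]
finger_gap: 0.0004
grasp_force: 0.9
```

```bash
python3 - <<'E'
from h import *
print(pose()[:3].round(4),get_state()['ft_force'].round(1))
im,K,M=shot('top')
cv2.imwrite('pics/t2.png',cv2.resize(im[130:270,120:320],None,fx=3.5,fy=3.5,interpolation=cv2.INTER_CUBIC))
toolshift([.4668,.2601,.082],96.7)
E
```

```text
[[-1.200e-01  9.928e-01 -0.000e+00  4.657e-01]
 [ 9.928e-01  1.200e-01 -1.000e-04  2.620e-01]
 [-1.000e-04 -0.000e+00 -1.000e+00  8.060e-02]] [-0.1  1.9  1.5]
shift/0.25 [-0.0058  0.0032 -0.0059] turn/45 [-0.0003  0.0005  0.0037] turn deg [-0.   0.   0.2]
```

View pics/t2.png

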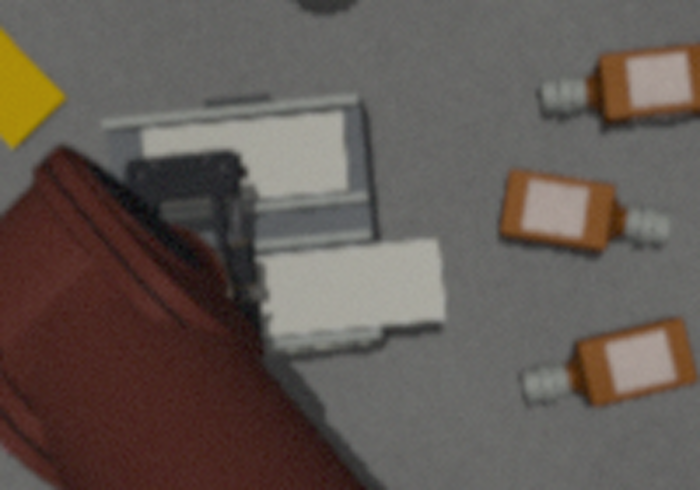

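The plate now juts out about 48 mm: its front edge is at crop x≈441 and the tray front at about 378. I'll push 8 mm more, then lift.

Request:
send_rows([
  [0,-0.015,0,0,0,0,0],
  [0,-0.034,0,0,0,0,0],
  [0,-0.034,0,0,0,0,0],
  [0,-0.0,0,0,0,0,0],
  [0,0,0,-0.3,0,0,0],
  [1,0,0,-0.6,0,0,0],
  [1,0,0,-0.6,0,0,0],
  [1,0,0,-0.6,0,0,0],
])

```text
time: 6.68
ee_pos: [0.4664, 0.2634, 0.2325]
ee_rot: [2.082, 2.35, 0.005]
ft_force: [-0.0, -0.8, -1.0]
finger_gap: 0.0231
grasp_force: 0.0
```

Request:
send_rows([
  [1,1,0,-0.25,0,0,0],
  [1,1,0,-0.25,0,0,0],
  [1,1,0,-0.25,0,0,0],
  [1,1,0,-0.25,0,0,0],
  [1,1,0,-0.25,0,0,0],
])

```text
time: 7.3
ee_pos: [0.4316, 0.5155, 0.2912]
ee_rot: [-2.073, -2.356, 0.003]
ft_force: [0.2, -1.0, -0.4]
finger_gap: 0.0727
grasp_force: 0.0
```

```bash
python3 - <<'E'
from h import *
im,K,M=shot('top')
for c in blobs(im,(15,8,125),(45,90,255),300):
    if 140<c.mean(0)[0]<300 and c.mean(0)[1]>150: print(c.mean(0).round(),rect(c,K,M,.086))
cv2.imwrite('pics/t3.png',cv2.resize(im[130:270,120:320],None,fx=3.5,fy=3.5,interpolation=cv2.INTER_CUBIC))
print(pose()[:3].round(4))
E
```

```text
[221. 212.] [476.3 168.5 148.6  60.5 -83.1]
[189. 175.] [568.3 250.3 148.5  59.  -83.9]
[[-1.256e-01  9.921e-01 -3.200e-03  4.328e-01]
 [ 9.921e-01  1.256e-01 -3.000e-04  5.139e-01]
 [ 1.000e-04 -3.200e-03 -1.000e+00  2.911e-01]]
```

View pics/t3.png

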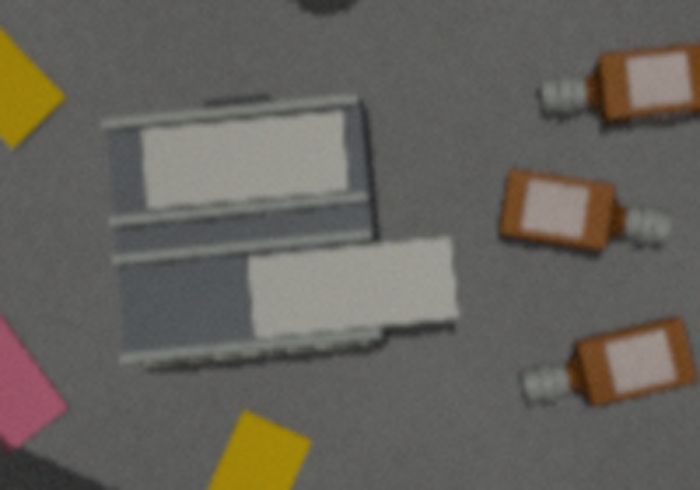

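Plate 1 is at (476,169) mm and juts out about 57 mm. The right plate is still in place. I'll push it the same way.

Request:
send_rows([
  [0,-0.67,0.41,0,0,0,0],
  [0,-0.67,0.41,0,0,0,0],
  [0,-0.67,0.41,0,0,0,0],
  [0,-0.67,0.41,0.2,0,0,0],
  [0,-0.67,0.41,0.5,0,0,0],
  [0,-0.67,0.41,0.644,0,0,0],
  [0,-0.67,0.41,0.644,0,0,0],
  [0,-0.67,0.41,0.644,0,0,0],
])

```text
time: 8.35
ee_pos: [0.5583, 0.3565, 0.1339]
ee_rot: [2.084, 2.35, 0.002]
ft_force: [-0.6, -0.5, 0.9]
finger_gap: 0.0124
grasp_force: 0.0
```

```bash
python3 - <<'E'
from h import *
print(pose()[:3].round(4),get_state()['finger_gap'])
toolshift([.5551,.360,.0825],96.9)
toolshift([.5664,.2652,.0825],96.9)
E
```

```text
[[-1.194e-01  9.929e-01  1.400e-03  5.583e-01]
 [ 9.929e-01  1.194e-01  8.000e-04  3.565e-01]
 [ 6.000e-04  1.400e-03 -1.000e+00  1.339e-01]] 0.012391778981755284
shift/0.25 [ 0.0152 -0.0114  0.2054] turn/45 [ 0.0018 -0.0008 -0.001 ] turn deg [ 0.1 -0.  -0. ]
shift/0.25 [-0.3667 -0.0117  0.2052] turn/45 [ 0.0018 -0.0008 -0.001 ] turn deg [ 0.1 -0.  -0. ]
```

Request:
send_rows([
  [0,0.015,-0.011,0.0,0,0,0],
  [0,0.015,-0.011,0.1,0,0,0],
  [0,0.015,-0.011,0.205,0,0,0],
  [0,-0.02,-0.011,0.205,0,0,0],
  [0,-0.06,-0.011,0.205,0,0,0],
  [0,-0.1,-0.011,0.205,0,0,0],
  [0,-0.14,-0.011,0.205,0,0,0],
  [0,-0.18,-0.011,0.205,0,0,0],
])

```text
time: 9.35
ee_pos: [0.5605, 0.3111, 0.0813]
ee_rot: [2.084, 2.351, 0.001]
ft_force: [-0.1, 1.6, 0.9]
finger_gap: 0.0005
grasp_force: 0.7
```

Request:
send_rows([
  [0,-0.04,0,0,0,0,0],
  [0,-0.08,0,0,0,0,0],
  [0,-0.12,0,0,0,0,0],
  [0,-0.15,0,0,0,0,0],
  [0,-0.175,0,0,0,0,0],
  [0,-0.187,0,0,0,0,0],
  [0,-0.187,0,0,0,0,0],
  [0,-0.16,0,0,0,0,0],
])

```text
time: 10.35
ee_pos: [0.5652, 0.2715, 0.0807]
ee_rot: [2.085, 2.35, -0.001]
ft_force: [0.1, -0.2, 0.3]
finger_gap: 0.0004
grasp_force: 0.0
```

Request:
send_rows([
  [0,0,0,-0.3,0,0,0],
  [1,0,0,-0.6,0,0,0],
  [1,0,0,-0.8,0,0,0],
  [1,0.8,0,-0.8,0,0,0],
  [1,0.8,0,-0.8,0,0,0],
  [1,0.8,0,-0.8,0,0,0],
  [1,0.8,0,-0.8,0,0,0],
  [1,0.8,0,-0.8,0,0,0],
])

```text
time: 11.35
ee_pos: [0.5398, 0.4721, 0.2803]
ee_rot: [-2.08, -2.353, 0.001]
ft_force: [-0.5, 0.3, 0.0]
finger_gap: 0.0624
grasp_force: 0.0
```

```bash
cat >> h.py <<'E'
def plates(z=.086):
    im,K,M=shot('top'); return [rect(c,K,M,z) for c in blobs(im,(15,8,125),(45,90,255),300) if 140<c.mean(0)[0]<450 and 140<c.mean(0)[1]<300]
E
python3 - <<'E'
from h import *
print(plates())
print(pose()[:3].round(4))
toolshift([.4815,.125,.15],96.9)
E
```

```text
[array([472.3, 167.9, 149.3,  69.6, -83.1]), array([578.6, 179.8, 149.2,  60.8, -83. ])]
[[-1.205e-01  9.927e-01 -2.000e-04  5.410e-01]
 [ 9.927e-01  1.205e-01 -6.000e-04  4.703e-01]
 [-6.000e-04 -2.000e-04 -1.000e+00  2.805e-01]]
shift/0.25 [-1.3423 -0.4026  0.5227] turn/45 [-0.0003  0.0008  0.0004] turn deg [-0.  0.  0.]
```

Request:
send_rows([
  [1,-0.67,-0.2,0,0,0,0],
  [1,-0.67,-0.2,0,0,0,0],
  [1,-0.67,-0.2,0,0,0,0],
  [1,-0.67,-0.2,0,0,0,0],
])

```text
time: 11.9
ee_pos: [0.5136, 0.291, 0.2812]
ee_rot: [2.093, 2.337, -0.002]
ft_force: [1.1, -0.7, 0.8]
finger_gap: 0.0867
grasp_force: 0.0
```

Request:
send_rows([
  [1,-0.675,-0.2,0.2,0,0,0],
  [1,-0.675,-0.2,0.4,0,0,0],
  [1,-0.675,-0.2,0.52,0,0,0],
  [1,-0.675,-0.2,0.52,0,0,0],
  [1,-0.675,-0.2,0.52,0,0,0],
  [1,-0.675,-0.2,0.52,0,0,0],
])

```text
time: 12.65
ee_pos: [0.4829, 0.1253, 0.1519]
ee_rot: [2.083, 2.35, 0.002]
ft_force: [0.1, 0.5, 0.6]
finger_gap: 0.087
grasp_force: 0.0
```

```bash
python3 - <<'E'
from h import *
print(pose()[:3].round(4),get_state()['joints'].round(2),get_state()['finger_gap'])
toolshift([.4818,.1228,.064],96.9)
im,K,M=shot('wrist','w4')
E
```

```text
[[-1.200e-01  9.928e-01  1.600e-03  4.829e-01]
 [ 9.928e-01  1.200e-01  6.000e-04  1.253e-01]
 [ 4.000e-04  1.700e-03 -1.000e+00  1.519e-01]] [ 0.46  0.16 -0.86  1.88  0.13  1.16 -0.33] 0.08699594505889584
shift/0.25 [-0.0097 -0.006   0.3517] turn/45 [ 0.0021 -0.0005 -0.0002] turn deg [ 0.1 -0.  -0. ]
```

View pics/w4.png

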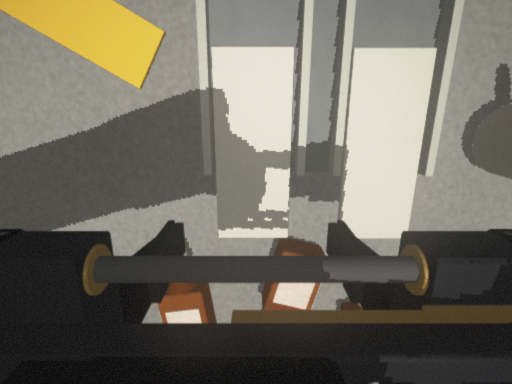

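The plate is centred between the open fingers, with its end at (254,238) and the tray front at row ~177. I'll check the overhang by ray casting.

```bash
python3 - <<'E'
from h import *
_,K,M=shot('wrist')
a=cast([(254,238),(254,47),(380,239)],K,M,.086)[:,:2]*1000; b=cast([(254,177)],K,M,.094)[:,:2]*1000
print(a,b,a@[.12,-.993],b@[.12,-.993])
E
```

```text
[[486.20587237  93.91369221]
 [468.40293414 241.57163873]
 [593.48691541 105.94714924]] [[479.57591998 149.07922722]] [ -34.91159168 -183.67228516  -33.98708934] [-90.48656224]
```

Request:
send_rows([
  [1,-0.01,-0.006,0.12,0,0,0],
  [1,-0.01,-0.006,0.24,0,0,0],
  [1,-0.01,-0.006,0.352,0,0,0],
  [1,-0.01,-0.006,0.352,0,0,0],
  [0,-0.01,-0.006,0.352,0,0,0],
  [0,-0.01,-0.006,0.352,0,0,0],
  [0,-0.01,-0.006,0.352,0,0,0],
  [0,-0.01,-0.006,0.352,0,0,0],
])

```text
time: 13.75
ee_pos: [0.4813, 0.122, 0.0633]
ee_rot: [2.083, 2.351, 0.001]
ft_force: [0.3, 0.9, 2.4]
finger_gap: 0.0595
grasp_force: 30.0
```

Request:
send_rows([
  [0,0,0,0,0,0,0],
  [0,0,0,0,0,0,0],
  [0,0,0,-0.08,0,0,0],
  [0,0,0,-0.2,0,0,0],
  [0,0,0,-0.35,0,0,0],
  [0,0,0,-0.45,0,0,0],
  [0,0,0,-0.45,0,0,0],
])

```text
time: 14.62
ee_pos: [0.4819, 0.1226, 0.1778]
ee_rot: [2.082, 2.349, 0.004]
ft_force: [-0.1, 0.3, -3.4]
finger_gap: 0.0591
grasp_force: 30.0
```

```bash
python3 - <<'E'
from h import *
print(pose()[:3].round(4))
_,K,M=shot('scene','s5')
cv2.imwrite('pics/s5.png',cv2.resize(_[80:300,100:350],None,fx=2.6,fy=2.6))
E
```

```text
[[-1.205e-01  9.927e-01  3.600e-03  4.819e-01]
 [ 9.927e-01  1.205e-01  1.000e-04  1.226e-01]
 [-4.000e-04  3.600e-03 -1.000e+00  1.778e-01]]
```

View pics/s5.png

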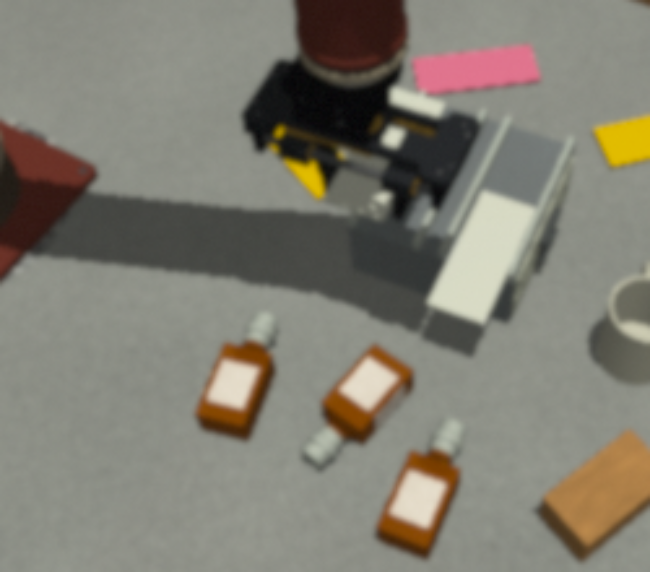

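The plate is held level. I'll check the riser poses for how much they depend on the mask threshold.

```bash
python3 - <<'E'
from h import *
im,K,M=shot('top')
for v in (50,80,95,105):
  for c in blobs(im,(8,90,v),(22,255,255),300):
    m=c.mean(0)
    if m[0]>350: print(v,m.round(),rect(c,K,M,.04 if m[1]>200 else .07))
toolshift([.4477,-.3236,.2],84)
E
```

```text
50 [407. 226.] [ 448.4 -320.8  119.2   44.3   83.1]
50 [384. 158.] [ 623.6 -252.6  125.4   50.7  -87.2]
80 [408. 226.] [ 447.9 -325.   110.8   44.3   83.1]
80 [386. 156.] [ 627.1 -260.7  109.2   44.5  -86.6]
95 [408. 226.] [ 448.  -325.8  109.4   43.8   83.1]
95 [386. 156.] [ 627.6 -261.   108.2   43.6  -87.3]
105 [408. 225.] [ 448.2 -326.1  108.7   43.4   83.1]
105 [387. 156.] [ 627.8 -261.6  107.    43.1  -87.3]
shift/0.25 [-1.7533 -0.3449 -0.0984] turn/45 [-2.000e-04  5.000e-04  2.869e-01] turn deg [-0.   0.  12.9]
```

Request:
send_rows([
  [0,-0.08,-0.016,0,0,0,0],
  [0,-0.2,-0.04,0,0,0,0],
  [0,-0.33,-0.067,0,0,0,0],
  [0,-0.46,-0.093,0,0,0,0],
  [0,-0.59,-0.12,0,0,0,0],
  [0,-0.72,-0.146,0,0,0,0],
  [0,-0.85,-0.172,0,0,0,0],
  [0,-0.972,-0.197,0,0,0,0],
])

```text
time: 15.72
ee_pos: [0.4602, -0.126, 0.174]
ee_rot: [-2.082, -2.349, 0.001]
ft_force: [0.8, -0.9, -0.9]
finger_gap: 0.059
grasp_force: 30.0
```

Request:
send_rows([
  [0,-0.13,-0.026,0,0,0,0.04],
  [0,-0.26,-0.053,0,0,0,0.09],
  [0,-0.39,-0.08,0,0,0,0.14],
  [0,-0.52,-0.105,0,0,0,0.19],
  [0,-0.65,-0.132,0,0,0,0.24],
  [0,-0.79,-0.16,0,0,0,0.307],
  [0,-0.9,-0.182,0,0,0,0.307],
  [0,-0.972,-0.197,0,0,0,0.307],
])

```text
time: 16.73
ee_pos: [0.4412, -0.3741, 0.175]
ee_rot: [-2.351, -2.083, -0.0]
ft_force: [0.7, 0.2, -1.1]
finger_gap: 0.0599
grasp_force: 30.0
```

```bash
python3 - <<'E'
from h import *
print(pose()[:3].round(4),get_state()['finger_gap'],get_state()['ft_force'],get_state()['joints'].round(2))
im,K,M=shot('top')
z=pose()[2,3]+.0197+.003
for c in blobs(im,(15,8,125),(45,90,255),200): 
    m=c.mean(0)
    if 300<m[0]<450 and 140<m[1]<300: print(m,rect(c,K,M,z))
toolshift([.4425,-.3713,.025],83.1)
E
```

```text
[[ 1.207e-01  9.927e-01 -2.000e-04  4.412e-01]
 [ 9.927e-01 -1.207e-01  4.000e-04 -3.741e-01]
 [ 3.000e-04 -3.000e-04 -1.000e+00  1.750e-01]] 0.05989383369697889 [ 0.67742379  0.23610967 -1.1450154 ] [ 1.    0.25 -0.43  1.69  0.11  1.23  0.42]
[420.02727273 224.26363636] [ 450.8 -294.6   84.4   56.9   83.4]
shift/0.25 [0.0203 0.0057 0.5998] turn/45 [-0.0005  0.0007 -0.0031] turn deg [-0.   0.  -0.1]
```

Request:
send_rows([
  [0,0.02,0.006,0.1,0,0,0],
  [0,0.02,0.006,0.22,0,0,0],
  [0,0.02,0.006,0.34,0,0,0],
  [0,0.02,0.006,0.45,0,0,0],
  [0,0.02,0.006,0.53,0,0,0],
  [0,0.02,0.006,0.57,0,0,0],
  [0,0.02,0.006,0.585,0,0,0],
  [0,0.02,0.006,0.585,0,0,0],
])

```text
time: 17.77
ee_pos: [0.444, -0.3677, 0.0296]
ee_rot: [2.351, 2.083, 0.0]
ft_force: [-0.4, 0.6, -1.0]
finger_gap: 0.0597
grasp_force: 3.0
```

```bash
python3 - <<'E'
from h import *
print(get_state()['ft_force'])
toolshift([.4425,-.3713,.0235],83.1)
im,K,M=shot('scene')
cv2.imwrite('pics/s6.png',cv2.resize(im[280:384,60:260],None,fx=3,fy=3))
E
```

```text
[-0.44206631  0.62357063 -0.95094687]
shift/0.25 [-0.0152 -0.0043  0.0243] turn/45 [ 0.0008  0.0004 -0.0002] turn deg [ 0.  0. -0.]
```

View pics/s6.png

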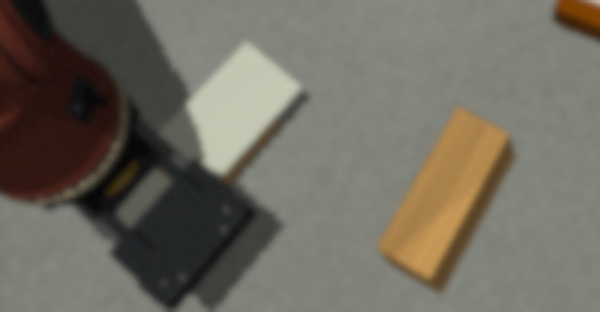

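The grip just slackened to 3 N, but the plate is only millimetres above the riser. I'll lower the last bit and release.

Request:
send_rows([
  [0,-0.015,-0.004,0.008,0,0,0],
  [0,-0.015,-0.004,0.018,0,0,0],
  [0,-0.015,-0.004,0.024,0,0,0],
  [0,-0.015,-0.004,0.024,0,0,0],
])

```text
time: 18.32
ee_pos: [0.4425, -0.372, 0.0235]
ee_rot: [2.351, 2.082, -0.0]
ft_force: [0.0, -2.8, 4.1]
finger_gap: 0.0591
grasp_force: 30.0
```

Request:
send_rows([
  [1,0,0,0,0,0,0],
  [1,0,0,0,0,0,0],
  [1,0,0,0,0,0,0],
  [1,0,0,0,0,0,0],
  [1,0,0,-0.2,0,0,0],
  [1,0,0,-0.4,0,0,0],
  [1,0,0,-0.7,0,0,0],
  [1,0,0,-0.7,0,0,0],
])

```text
time: 19.32
ee_pos: [0.4441, -0.3721, 0.2029]
ee_rot: [2.346, 2.079, 0.001]
ft_force: [0.1, 0.3, -1.1]
finger_gap: 0.0868
grasp_force: 0.0
```

Request:
send_rows([
  [1,-0.8,-0.6,0,0,0,0],
  [1,-0.8,-0.6,0,0,0,0],
  [1,-0.8,-0.6,0,0,0,0],
  [1,-0.8,-0.6,0,0,0,0],
  [1,-0.8,-0.6,0,0,0,0],
])

```text
time: 19.95
ee_pos: [0.2631, -0.5551, 0.1966]
ee_rot: [-2.359, -2.071, 0.003]
ft_force: [1.7, 0.7, 0.1]
finger_gap: 0.0871
grasp_force: 0.0
```

```bash
python3 - <<'E'
from h import *
im,K,M=shot('top')
for c in blobs(im,(15,8,125),(45,90,255),200): 
    m=c.mean(0)
    if 150<m[0]<450 and 130<m[1]<300: print(m,rect(c,K,M,.046),rect(c,K,M,.086))
cv2.imwrite('pics/t7.png',cv2.resize(im[130:280,140:450],None,fx=2.5,fy=2.5,interpolation=cv2.INTER_CUBIC))
print(pose()[:3].round(3))
E
```

```text
[408.74172185 225.60927152] [ 448.6 -324.7  147.6   56.6   82.8] [ 449.1 -308.8  141.7   54.3   82.8]
[216.93421053 172.03289474] [583.2 184.2 155.   60.7 -82.3] [578.4 179.9 148.9  58.3 -82.3]
[[ 0.125  0.992 -0.001  0.267]
 [ 0.992 -0.125  0.001 -0.553]
 [ 0.001 -0.001 -1.     0.197]]
```

View pics/t7.png

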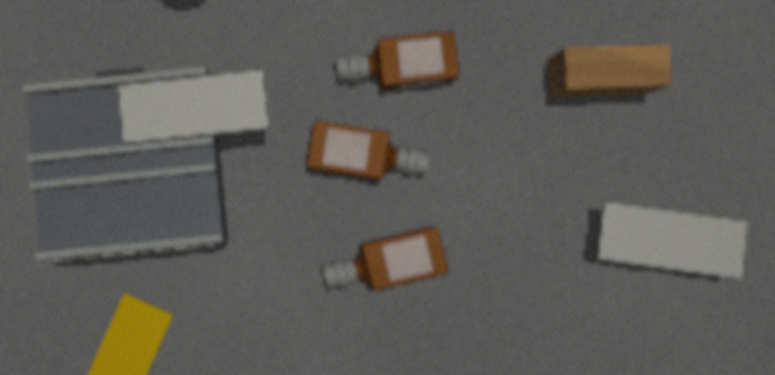

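Plate 1 lies centred on the low riser, in line within about a millimetre. Now I'll fetch plate 2.

Request:
send_rows([
  [1,0.96,0.305,-0.1,0,0,0],
  [1,0.96,0.305,-0.1,0,0,0],
  [1,0.96,0.305,-0.1,0,0,0],
  [1,0.96,0.305,-0.1,0,0,0],
  [1,0.96,0.305,-0.1,0,0,0],
])

```text
time: 20.62
ee_pos: [0.3772, -0.3167, 0.2237]
ee_rot: [2.34, 2.095, 0.001]
ft_force: [0.1, -0.6, -0.2]
finger_gap: 0.0873
grasp_force: 0.0
```

Request:
send_rows([
  [1,0.96,0.305,0,0,0,-0.1],
  [1,0.96,0.305,0,0,0,-0.2],
  [1,0.96,0.305,0,0,0,-0.313],
  [1,0.96,0.305,0,0,0,-0.313],
  [1,0.96,0.305,0,0,0,-0.313],
])

```text
time: 21.25
ee_pos: [0.4797, -0.0878, 0.223]
ee_rot: [-2.067, -2.365, -0.002]
ft_force: [0.2, -1.0, 0.4]
finger_gap: 0.0867
grasp_force: 0.0
```

```bash
python3 - <<'E'
from h import *
print(pose()[:3].round(3))
toolshift([.5841,.1341,.16],96.9)
E
```

```text
[[-0.134  0.991  0.001  0.48 ]
 [ 0.991  0.134  0.001 -0.088]
 [ 0.001  0.001 -1.     0.223]]
shift/0.25 [0.8233 0.5323 0.2535] turn/45 [ 0.001  -0.0017  0.0175] turn deg [ 0.  -0.1  0.8]
```

Request:
send_rows([
  [1,0.823,0.532,0,0,0,0.017],
  [1,0.823,0.532,0,0,0,0.017],
  [1,0.823,0.532,0,0,0,0.017],
  [1,0.823,0.532,0,0,0,0.017],
  [1,0.823,0.532,0.25,0,0,0.017],
  [1,0.823,0.532,0.25,0,0,0.017],
  [1,0.823,0.532,0.25,0,0,0.017],
])

```text
time: 22.12
ee_pos: [0.5851, 0.1264, 0.1618]
ee_rot: [2.095, 2.341, 0.0]
ft_force: [0.7, -0.7, 0.3]
finger_gap: 0.0872
grasp_force: 0.0
```

```bash
python3 - <<'E'
from h import *
print(pose()[:3].round(3))
toolshift([.5841,.1341,.064],96.9)
im,K,M=shot('wrist')
for c in blobs(im,(15,0,185),(60,60,255),800): print(c.mean(0).round(),rect(c,K,M,.086))
E
```

```text
[[-0.11   0.994  0.     0.585]
 [ 0.994  0.11  -0.     0.126]
 [-0.     0.    -1.     0.162]]
shift/0.25 [ 0.0312 -0.0008  0.3913] turn/45 [ 0.0005  0.0003 -0.0125] turn deg [ 0.   0.  -0.6]
[273. 186.] [598.1 139.7  36.9  25.  -84.2]
[466. 133.] [747.1 198.4  75.3  72.  -69.8]
[256.  86.] [574.1 210.6  85.1  58.9 -83.2]
[300.  71.] [608.6 227.3 102.1   7.  -83.4]
[66. 69.] [431.9 209.6  98.1   5.9 -83.7]
```

Request:
send_rows([
  [1,0.031,-0.002,0.0,0,0,-0.012],
  [1,0.031,-0.002,0.13,0,0,-0.012],
  [1,0.031,-0.002,0.26,0,0,-0.012],
  [1,0.031,-0.002,0.391,0,0,-0.012],
  [1,0.031,-0.002,0.391,0,0,-0.012],
  [0,0.031,-0.002,0.391,0,0,-0.012],
  [0,0.031,-0.002,0.391,0,0,-0.012],
  [0,0.031,-0.002,0.391,0,0,-0.012],
])

```text
time: 23.18
ee_pos: [0.5839, 0.1351, 0.064]
ee_rot: [2.082, 2.351, 0.002]
ft_force: [0.6, -0.5, 1.4]
finger_gap: 0.0648
grasp_force: 0.0
```

Request:
send_rows([
  [0,0,0,0,0,0,0],
  [0,0,0,0,0,0,0],
  [0,0,0,0,0,0,0],
  [0,0,0,-0.08,0,0,0],
  [0,0,0,-0.2,0,0,0],
  [0,0,0,-0.35,0,0,0],
  [0,0,0,-0.45,0,0,0],
  [0,0,0,-0.45,0,0,0],
])

```text
time: 24.18
ee_pos: [0.5842, 0.1357, 0.1781]
ee_rot: [2.081, 2.351, 0.005]
ft_force: [-0.6, -0.0, -0.1]
finger_gap: 0.0591
grasp_force: 30.0
```

```bash
python3 - <<'E'
from h import *
u=np.array([np.cos(np.radians(93)),np.sin(np.radians(93))])
t=np.r_[np.array([.6273,-.261])-.0462*u,.19];print(pose()[:3].round(4),t,get_state()['joints'].round(2))
toolshift(t,93)
E
```

```text
[[-1.213e-01  9.926e-01  3.700e-03  5.842e-01]
 [ 9.926e-01  1.213e-01  6.000e-04  1.357e-01]
 [ 2.000e-04  3.700e-03 -1.000e+00  1.781e-01]] [ 0.62971792 -0.30713668  0.19      ] [ 0.38  0.38 -0.86  1.62  0.3   1.28 -0.4 ]
shift/0.25 [-1.7802 -0.0339 -0.048 ] turn/45 [ 0.0047 -0.0004  0.0881] turn deg [ 0.2 -0.   4. ]
```

Request:
send_rows([
  [0,-0.08,-0.002,0,0,0,0],
  [0,-0.19,-0.004,0,0,0,0],
  [0,-0.31,-0.006,0,0,0,0],
  [0,-0.43,-0.008,0,0,0,0],
  [0,-0.55,-0.01,0,0,0,0],
  [0,-0.67,-0.012,-0.02,0,0,0],
  [0,-0.78,-0.015,-0.03,0,0,0],
  [0,-0.888,-0.017,-0.048,0,0,0],
])

```text
time: 25.18
ee_pos: [0.6047, -0.0888, 0.1858]
ee_rot: [-2.083, -2.349, 0.003]
ft_force: [0.2, -0.3, -0.5]
finger_gap: 0.0596
grasp_force: 30.0
```

Request:
send_rows([
  [0,-0.11,-0.002,0,0,0,0.01],
  [0,-0.23,-0.004,0,0,0,0.02],
  [0,-0.35,-0.006,0,0,0,0.04],
  [0,-0.47,-0.008,0,0,0,0.06],
  [0,-0.59,-0.01,0,0,0,0.088],
  [0,-0.71,-0.012,0,0,0,0.088],
  [0,-0.81,-0.015,0,0,0,0.088],
  [0,-0.888,-0.017,0,0,0,0.088],
])

```text
time: 26.18
ee_pos: [0.6286, -0.3085, 0.1871]
ee_rot: [-2.164, -2.278, -0.0]
ft_force: [-0.1, 0.7, -0.2]
finger_gap: 0.0597
grasp_force: 30.0
```

```bash
python3 - <<'E'
from h import *
print(pose()[:3].round(4),get_state()['finger_gap'])
im,K,M=shot('top')
z=pose()[2,3]+.019+.003
for c in blobs(im,(15,8,125),(45,90,255),200): 
    m=c.mean(0)
    if 300<m[0]<450 and 120<m[1]<200: print(m,rect(c,K,M,z))
toolshift([.6297,-.306,.056],93)
E
```

```text
[[-5.130e-02  9.987e-01 -1.000e-04  6.286e-01]
 [ 9.987e-01  5.130e-02  2.000e-04 -3.085e-01]
 [ 2.000e-04 -1.000e-04 -1.000e+00  1.871e-01]] 0.05971434965515564
[391.22321429 145.52678571] [ 625.4 -228.5   80.6   58.9  -89.3]
shift/0.25 [0.0224 0.0077 0.5232] turn/45 [-0.0007  0.0015 -0.0046] turn deg [-0.   0.1 -0.2]
```

```bash
python3 - <<'E'
from h import *
_,K,M=shot('top'); im=cv2.imread('pics/top0.png')
for z,u0,u1,v0,v1 in((.07,370,402,142,172),(.04,392,426,212,242)):
  g=im[:,:,2].astype(float); P=[[],[]]
  for u in range(u0,u1):
    col=np.convolve(g[v0:v1,u],[1,1,1],'same')/3; d=np.diff(col)
    for k,(seg,s) in enumerate(((d[:len(d)//2],1),(d[len(d)//2:],-1))):
        w=np.clip(s*seg[1:-1],0,None)**2; P[k].append((u,v0+1.5+(0 if k==0 else len(d)//2)+(w*np.arange(len(w))).sum()/w.sum()))
  for k in(0,1):
    X=cast(P[k],K,M,z)[:,:2]*1000
    l=cv2.fitLine(X.astype(np.float32),cv2.DIST_HUBER,0,.01,.01).ravel(); print(z,k,np.degrees(np.arctan2(l[1],l[0])).round(2),X.mean(0).round(1))
E
```

```text
0.07 0 -87.83 [ 649.9 -258.6]
0.07 1 -86.86 [ 605.9 -258.1]
0.04 0 83.43 [ 468.7 -327. ]
0.04 1 83.49 [ 427.9 -326.3]
```

Request:
send_rows([
  [0,0.01,0.009,0.06,0,0,0.004],
  [0,0.022,0.009,0.16,0,0,0.004],
  [0,0.022,0.009,0.27,0,0,0.004],
  [0,0.022,0.009,0.37,0,0,0.004],
  [0,0.022,0.009,0.45,0,0,0.004],
  [0,0.022,0.009,0.49,0,0,0.004],
  [0,0.022,0.009,0.505,0,0,0.004],
  [0,0.022,0.009,0.505,0,0,0.004],
])

```text
time: 27.28
ee_pos: [0.6309, -0.3012, 0.0615]
ee_rot: [2.166, 2.275, 0.001]
ft_force: [-0.6, -0.1, -0.4]
finger_gap: 0.0593
grasp_force: 30.0
```

```bash
python3 - <<'E'
from h import *
print(pose()[:3,3],get_state()['ft_force'])
toolshift([.630,-.306,.054],92.7)
E
```

```text
[ 0.63086755 -0.30118693  0.0615379 ] [-0.64901205 -0.08274423 -0.4364204 ]
shift/0.25 [-0.0191 -0.0044  0.0302] turn/45 [0.0008 0.0002 0.0025] turn deg [0.  0.  0.1]
```

Request:
send_rows([
  [0,-0.01,-0.004,0.01,0,0,0.002],
  [0,-0.019,-0.004,0.02,0,0,0.002],
  [0,-0.019,-0.004,0.029,0,0,0.002],
  [0,-0.019,-0.004,0.029,0,0,0.002],
  [0,-0.019,-0.004,0.029,0,0,0.002],
])

```text
time: 27.9
ee_pos: [0.6298, -0.3058, 0.0538]
ee_rot: [-2.168, -2.274, -0.0]
ft_force: [-0.3, -0.3, -1.2]
finger_gap: 0.0594
grasp_force: 30.0
```

Request:
send_rows([
  [1,0,0,0,0,0,0],
  [1,0,0,0,0,0,0],
  [1,0,0,0,0,0,0],
  [1,0,0,0,0,0,0],
  [1,0,0,-0.2,0,0,0],
  [1,0,0,-0.4,0,0,0],
  [1,0,0,-0.6,0,0,0],
  [1,0,0,-0.6,0,0,0],
])

```text
time: 28.9
ee_pos: [0.632, -0.3063, 0.209]
ee_rot: [2.163, 2.268, 0.004]
ft_force: [0.0, -0.1, -0.3]
finger_gap: 0.0872
grasp_force: 0.0
```

Request:
send_rows([
  [1,0,-0.9,0,0,0,0],
  [1,0,-0.9,0,0,0,0],
  [1,0,-0.9,0,0,0,0],
  [1,0,-0.9,0,0,0,0],
])

```text
time: 29.4
ee_pos: [0.4016, -0.3171, 0.2028]
ee_rot: [-2.17, -2.27, 0.002]
ft_force: [0.0, -0.3, -0.1]
finger_gap: 0.0871
grasp_force: 0.0
```

Request:
send_rows([
  [1,0.5,-0.4,0,0,0,0],
  [1,0.5,-0.4,0,0,0,0],
  [1,0.5,-0.4,0,0,0,0],
  [1,0.5,-0.4,0,0,0,0],
])

```text
time: 29.9
ee_pos: [0.2976, -0.1957, 0.2034]
ee_rot: [2.168, 2.272, -0.004]
ft_force: [1.2, -0.3, 0.4]
finger_gap: 0.0867
grasp_force: 0.0
```

```bash
python3 - <<'E'
from h import *
im,K,M=shot('top','t8')
print(pose()[:3].round(3))
for c in blobs(im,(15,8,125),(45,90,255),200): 
    m=c.mean(0)
    if 330<m[0]<450 and 120<m[1]<300: print('plate',m.round(),rect(c,K,M,.046 if m[1]>200 else .076))
for c in blobs(im,(5,120,60),(18,255,255),300):
    m=c.mean(0)
    if 240<m[0]<340 and 130<m[1]<300: print('bottle',m.round(),rect(c,K,M,.04))
for c in blobs(im,(0,0,90),(180,40,255),40):
    m=c.mean(0)
    if 240<m[0]<340 and 130<m[1]<300: print('cap/label',m.round(),rect(c,K,M,.03))
cv2.imwrite('pics/t8.png',cv2.resize(im[130:280,240:450],None,fx=3.5,fy=3.5,interpolation=cv2.INTER_CUBIC))
E
```

```text
[[-0.047  0.999 -0.     0.299]
 [ 0.999  0.047 -0.002 -0.197]
 [-0.002 -0.    -1.     0.204]]
plate [409. 225.] [ 449.1 -324.8  148.3   58.4   82.8]
plate [387. 156.] [ 628.4 -260.1  148.5   58.7  -87. ]
bottle [300. 233.] [423.1 -39.3  92.6  49.8 -75.1]
```

View pics/t8.png

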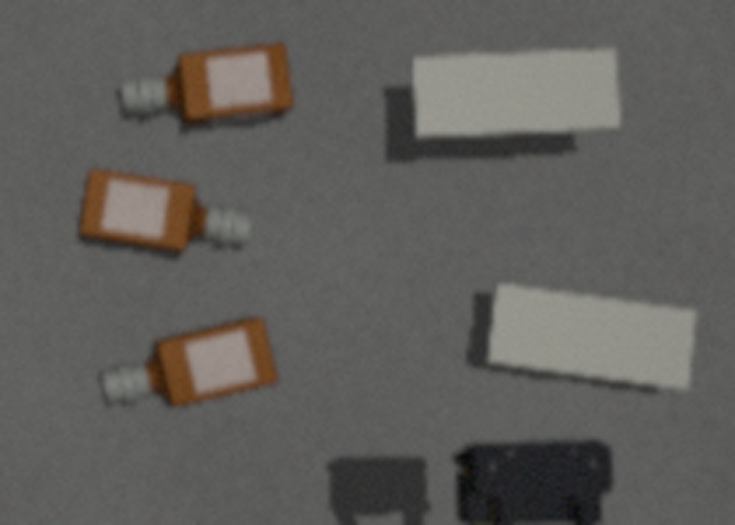

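Both plates are placed and aligned: low at (449,-325) and high at (628,-260). The caps in this crop are at (145,96), (228,226) and (127,384), and the labels at (240,80), (135,208) and (221,361). Now I'll work out the bottle grasps.

```bash
python3 - <<'E'
from h import *
_,K,M=shot('top')
for n,c,l in(('b1',(145,96),(240,80)),('b2',(228,226),(135,208)),('b3',(127,384),(221,361))):
    C=cast(np.array(c)/3.5+[240,130],K,M,.022)[0,:2]; L=cast(np.array(l)/3.5+[240,130],K,M,.04)[0,:2]
    d=C-L; a=np.degrees(np.arctan2(d[1],d[0])); print(n,C.round(4),L.round(4),np.hypot(*d).round(4),a.round(1))
    if n=='b3': toolshift([*C,.12],a)
E
```

```text
b1 [0.6291 0.0094] [ 0.6395 -0.0625] 0.0726 98.2
b2 [ 0.5277 -0.056 ] [0.5394 0.0174] 0.0744 -99.0
b3 [0.4043 0.0213] [ 0.4238 -0.0488] 0.0728 105.5
shift/0.25 [0.8525 0.4611 0.3341] turn/45 [-0.      0.0016 -0.2854] turn deg [ -0.    0.1 -12.8]
```

Request:
send_rows([
  [1,0.377,0.68,0,0,0,0],
  [1,0.377,0.68,0,0,0,0],
  [1,0.377,0.68,0,0,0,0],
  [1,0.377,0.68,0,0,0,0],
])

```text
time: 30.5
ee_pos: [0.4681, -0.0912, 0.2034]
ee_rot: [-2.16, -2.276, -0.011]
ft_force: [-0.4, -0.6, 0.4]
finger_gap: 0.0872
grasp_force: 0.0
```

Request:
send_rows([
  [1,0.377,0.68,0,0,0,-0.122],
  [1,0.377,0.68,0,0,0,-0.122],
  [1,0.377,0.68,0.1,0,0,-0.122],
  [1,0.377,0.68,0.3,0,0,-0.122],
  [1,0.377,0.68,0.416,0,0,-0.122],
  [1,0.377,0.68,0.416,0,0,-0.122],
])

```text
time: 31.25
ee_pos: [0.6284, 0.0069, 0.0965]
ee_rot: [-2.054, -2.371, 0.005]
ft_force: [-0.7, -0.2, 1.0]
finger_gap: 0.0868
grasp_force: 0.0
```

```bash
python3 - <<'E'
from h import *
print(pose()[:3].round(4))
toolshift([.6295,.0069,.003],98.2)
im,K,M=shot('wrist','w9')
g=[c for c in blobs(im,(4,130,40),(18,255,255),300)]
for c in g: print(c.mean(0).round(),rect(c,K,M,.04))
cv2.imwrite('pics/w9.png',im)
E
```

```text
[[-1.424e-01  9.898e-01 -5.600e-03  6.284e-01]
 [ 9.898e-01  1.424e-01  9.000e-04  6.900e-03]
 [ 1.600e-03 -5.400e-03 -1.000e+00  9.650e-02]]
shift/0.25 [-0.0014  0.0062  0.3739] turn/45 [-0.0069 -0.0021 -0.0003] turn deg [-0.3 -0.1 -0. ]
[256. 302.] [642.4 -79.1  49.9  34.9   8.4]
[258. 238.] [634.2 -18.   49.9  34.8   8.4]
[ 29. 199.] [449.3 -12.1  56.3  47.2 -80. ]
[150. 174.] [543.   13.9  95.1  55.5  81.9]
```

View pics/w9.png

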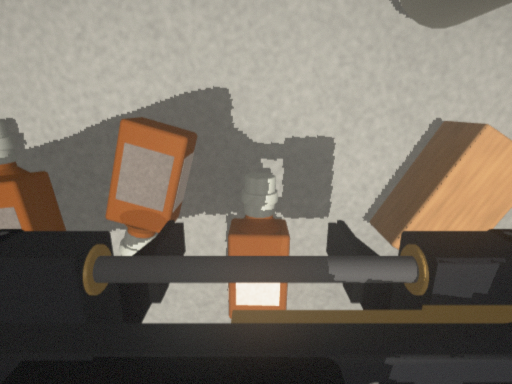

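The cap sits at (259,188), centred between the fingers. Bottle 2's body is close to the left finger, so I'll narrow the opening first.

```bash
python3 - <<'E'
from h import *
_,K,M=shot('wrist'); T=pose()
for p in((259,190),(259,207),(259,170),(258,219)):
    for z in(.02,.034): 
        X=cast([p],K,M,z)[0]; print(p,z,(T[:3,:3].T@(X-T[:3,3])*1000).round(1))
E
```

```text
(259, 190) 0.02 [ 6.9  2.5 80.3]
(259, 190) 0.034 [11.   2.4 66.3]
(259, 207) 0.02 [-8.6  2.6 80.3]
(259, 207) 0.034 [-3.6  2.4 66.3]
(259, 170) 0.02 [24.4  2.4 80.3]
(259, 170) 0.034 [27.5  2.3 66.3]
(258, 219) 0.02 [-19.8   1.7  80.3]
(258, 219) 0.034 [-14.2   1.6  66.3]
```

Request:
send_rows([
  [0.65,0,0.006,0.0,-0.007,-0.002,0],
  [0.65,0,0.006,0,-0.007,-0.002,0],
  [0.65,0,0.006,0,-0.007,-0.002,0],
  [0.65,0,0.006,0.0,-0.007,-0.002,0],
])

```text
time: 31.85
ee_pos: [0.6314, 0.0079, 0.1001]
ee_rot: [2.054, 2.371, 0.005]
ft_force: [0.0, 0.1, -0.4]
finger_gap: 0.0595
grasp_force: 0.0
```

```bash
python3 - <<'E'
from h import *
im,K,M=shot('wrist'); T=pose(); print(T[:3,3].round(4))
c=im[160:235,250:266].astype(int).mean(1); 
for i in range(0,75,2): print(160+i,c[i].astype(int),end=' | ')
X=lambda p,z:(T[:3,:3].T@(cast([p],K,M,z)[0]-T[:3,3])*1000).round(1)
print();print(X((258,190),.034),X((258,190),.02))
E
```

```text
[0.6314 0.008  0.1   ]
160 [136 145 148] | 162 [133 142 145] | 164 [139 148 151] | 166 [129 137 140] | 168 [103 110 112] | 170 [102 108 110] | 172 [105 114 115] | 174 [108 117 117] | 176 [110 119 120] | 178 [131 142 144] | 180 [133 144 144] | 182 [130 142 142] | 184 [133 144 145] | 186 [136 147 148] | 188 [136 147 147] | 190 [135 146 147] | 192 [135 147 148] | 194 [135 147 148] | 196 [156 167 168] | 198 [155 166 167] | 200 [154 166 166] | 202 [160 171 172] | 204 [169 181 182] | 206 [168 181 182] | 208 [142 154 156] | 210 [122 132 134] | 212 [122 132 134] | 214 [125 137 140] | 216 [ 99 123 156] | 218 [ 52  79 122] | 220 [ 51  76 116] | 222 [ 49  73 111] | 224 [ 49  73 111] | 226 [ 50  73 111] | 228 [ 49  74 111] | 230 [ 49  73 112] | 232 [ 50  76 117] | 234 [ 58  96 153] | 
[10.5  2.5 66. ] [ 6.4  2.6 80. ]
```

The band sits about 3.5 mm further along tool x. I'll descend and grip.

Request:
send_rows([
  [0.65,0.014,0.01,0.12,0,0,0],
  [0.65,0.014,0.01,0.25,0,0,0],
  [0.65,0.014,0.01,0.35,0,0,0],
  [0.65,0.014,0.01,0.385,0,0,0],
  [0.65,0.014,0.01,0.385,0,0,0],
  [0,0.014,0.01,0.385,0,0,0],
  [0,0.014,0.01,0.385,0,0,0],
  [0,0.014,0.01,0.385,0,0,0],
])

```text
time: 32.9
ee_pos: [0.634, 0.0118, 0.0041]
ee_rot: [2.053, 2.371, 0.005]
ft_force: [-2.8, 0.2, 0.8]
finger_gap: 0.0344
grasp_force: 0.7
```

Request:
send_rows([
  [0,0,0,0,0,0,0],
  [0,0,0,0,0,0,0],
  [0,0,0,-0.08,0,0,0],
  [0,0,0,-0.18,0,0,0],
  [0,0,0,-0.28,0,0,0],
  [0,0,0,-0.4,0,0,0],
  [0,0,0,-0.52,0,0,0],
  [0,0,0,-0.6,0,0,0],
])

```text
time: 33.9
ee_pos: [0.6335, 0.0123, 0.1565]
ee_rot: [2.052, 2.37, 0.007]
ft_force: [0.4, 0.1, -2.9]
finger_gap: 0.0308
grasp_force: 30.0
```

Request:
send_rows([
  [0,0,0,-0.2,0,0,0],
  [0,0,0,-0.4,0,0,0],
  [0,0,0,-0.6,0,0,0],
  [0,0,0,-0.6,0,0,0],
  [0,0,0,-0.6,0,0,0],
])

```text
time: 34.52
ee_pos: [0.6317, 0.0121, 0.303]
ee_rot: [2.053, 2.372, 0.004]
ft_force: [-0.1, -0.5, -4.1]
finger_gap: 0.031
grasp_force: 30.0
```

```bash
cat >> h.py <<'E'
def hang():
    """orange pixels of a held bottle, scene camera: tilt of its silhouette against the projected vertical"""
    im,K,M=shot('scene'); T=pose(); g=T[:3,3]-T[:3,2]*.019; out=[]
    p=proj([g,g-[0,0,.07]],K,M); print('grip px',p.round().tolist())
    for c in blobs(im,(4,120,40),(18,255,255),80):
        if np.abs(c.mean(0)-p[1]).max()<60:
            l=cv2.fitLine(c.astype(np.float32),cv2.DIST_L2,0,.01,.01).ravel()
            print(c.mean(0).round(),cv2.boundingRect(c),cv2.minAreaRect(c.astype(np.float32)))
E
python3 - <<'E'
from h import *
print(get_state()['ft_force'],get_state()['ft_torque'])
hang()
im=read_camera('scene'); cv2.imwrite('pics/s10.png',cv2.resize(im[110:330,120:360],None,fx=2.5,fy=2.5))
E
```

```text
[-0.13735554 -0.45755132 -4.06217028] [-0.02590602 -0.14105847 -0.00524717]
grip px [[274.0, 182.0], [273.0, 201.0]]
[257. 219.] (224, 187, 63, 63) ((259.17852783203125, 221.20175170898438), (39.16368103027344, 74.89863586425781), 40.36453628540039)
```

View pics/s10.png

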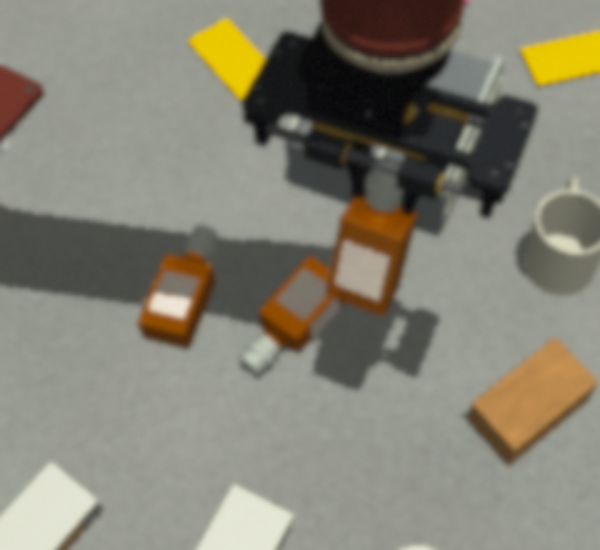

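The bottle is held but only partly pivoted: the label at (362,268) in the crop still faces the camera. I've used all 14 pictures, so from here I work by numbers. I'll estimate the remaining tilt by projecting label points.

```bash
cat >> h.py <<'E'
from scipy.optimize import least_squares
def tilt(sgn=-1,cams=('scene','top')):
    """angle of the held bottle (0 lying, 90 hanging) from its pale label; sgn: base lies towards sgn * tool x"""
    T=pose(); tx,ty=T[:3,0]*sgn,T[:3,1]; h=tx-[0,0,tx[2]]; h/=np.linalg.norm(h); g=T[:3,3]-.019*T[:3,2]; z=np.array([0,0,1.])
    X=lambda a:g+.070*(np.cos(a)*h-np.sin(a)*z)+.02*(np.cos(a)*z+np.sin(a)*h)
    for n in cams:
        im,K,M=shot(n); path=np.array([proj(X(np.radians(a)),K,M)[0] for a in range(-10,111,2)])
        hsv=cv2.cvtColor(im,cv2.COLOR_BGR2HSV)
        m=cv2.inRange(hsv,(0,8,90),(14,75,255))
        k,_,st,c=cv2.connectedComponentsWithStats(m)
        for i in range(1,k):
            d=np.hypot(*(path-c[i]).T); j=d.argmin()
            if st[i,4]>40 and d[j]<14: print(n,'label',c[i].round(1),'area',st[i,4],'angle',-10+2*j,'off px',d[j].round(1))
E
python3 - <<'E'
from h import *
tilt(); print(get_state()['joints'].round(2))
E
```

```text
[ 0.67  0.46 -1.08  1.35  0.4   1.56 -0.22]
```

```bash
python3 - <<'E'
from h import *
im,K,M=shot('scene'); hsv=cv2.cvtColor(im,cv2.COLOR_BGR2HSV)
print(hsv[213:222:4,258:274:4].tolist())
T=pose();h=-T[:3,0];g=T[:3,3]-.019*T[:3,2];z=np.array([0,0,1.])
for n in('scene','top'):
    im,K,M=shot(n)
    print(n,[(a,proj(g+.070*(np.cos(r)*h-np.sin(r)*z)+.02*(np.cos(r)*z+np.sin(r)*h),K,M)[0].round(1).tolist(),proj(g+.112*(np.cos(r)*h-np.sin(r)*z),K,M)[0].round(1).tolist()) for a in range(0,100,15) for r in [np.radians(a)]])
im,K,M=shot('top');hsv=cv2.cvtColor(im,cv2.COLOR_BGR2HSV)
for c in blobs(im,(4,120,40),(18,255,255),60):
    if 230<c.mean(0)[0]<360 and 120<c.mean(0)[1]<260: print('top orange',c.mean(0).round(1),cv2.boundingRect(c))
E
```

```text
[[[18, 36, 171], [17, 37, 174], [17, 36, 177], [18, 36, 175]], [[17, 36, 176], [17, 36, 176], [18, 36, 177], [17, 36, 177]], [[18, 35, 173], [18, 36, 177], [17, 36, 176], [18, 36, 178]]]
scene [(0, [260.4, 206.2], [251.6, 231.3]), (15, [259.9, 212.7], [252.9, 236.8]), (30, [260.5, 216.8], [255.5, 238.1]), (45, [261.9, 218.3], [259.2, 235.6]), (60, [264.1, 217.3], [263.5, 229.9]), (75, [266.9, 214.0], [268.3, 221.4]), (90, [270.0, 208.7], [273.2, 211.0])]
top [(0, [327.6, 124.4], [347.0, 124.1]), (15, [327.2, 126.6], [341.8, 127.9]), (30, [324.4, 129.0], [333.6, 131.7]), (45, [319.5, 131.5], [323.2, 135.2]), (60, [312.9, 133.9], [311.4, 138.3]), (75, [305.1, 136.0], [298.7, 140.9]), (90, [296.6, 137.9], [285.8, 143.0])]
top orange [300.4 233.2] (282, 221, 37, 25)
top orange [279.5 189.7] (263, 178, 36, 24)
```

The label position matches about 60°, so the bottle hangs 30° short of upright. I'll tilt the tool by 30° to set it plumb.

```bash
sed -i 's/(0,8,90),(14,75,255)/(0,15,110),(22,60,255)/' h.py; cat >> h.py <<'E'
def goto(g,yaw,tl):
    """numbers to bring the GRASP point to g with tool x at yaw, then tool tilted tl deg about its y"""
    T=pose(); R=T[:3,:3]; y=np.radians(yaw)
    G=np.array([[np.cos(y),np.sin(y),0],[np.sin(y),-np.cos(y),0],[0,0,-1.]])@Rn.from_euler('y',tl,degrees=True).as_matrix()
    t=np.array(g)+.019*G[:,2]; print('tcp',t.round(4),'shift',(R.T@(t-T[:3,3])/.25).round(4),'turn',(Rn.from_matrix(R.T@G).as_rotvec(degrees=True)/45).round(4))
E
python3 - <<'E'
from h import *
tilt(cams=('scene',))
T=pose();g=T[:3,3]-.019*T[:3,2];print(g)
goto([.62,-.08,.35],95,30)
E
```

```text
scene label [264.5 217.5] area 313 angle 60 off px 0.5
[0.63198965 0.01205466 0.32224602]
tcp [ 0.6192 -0.0705  0.3335] shift [-0.3197 -0.0977 -0.1213] turn [-0.0124  0.668   0.0715]
```

Request:
send_rows([
  [0,-0.04,-0.012,-0.015,0,0.08,0.01],
  [0,-0.08,-0.024,-0.03,-0.002,0.17,0.02],
  [0,-0.13,-0.04,-0.05,-0.004,0.27,0.03],
  [0,-0.18,-0.055,-0.07,-0.006,0.38,0.04],
  [0,-0.23,-0.07,-0.09,-0.008,0.49,0.05],
  [0,-0.28,-0.086,-0.106,-0.01,0.6,0.063],
  [0,-0.32,-0.098,-0.121,-0.012,0.668,0.071],
  [0,-0.32,-0.098,-0.121,-0.012,0.668,0.071],
])

```text
time: 35.98
ee_pos: [0.6194, -0.073, 0.3329]
ee_rot: [-1.837, -1.998, -0.491]
ft_force: [0.0, -1.1, -3.8]
finger_gap: 0.0307
grasp_force: 30.0
```

```bash
python3 - <<'E'
from h import *
s=get_state();print(pose()[:3].round(3),s['joints'].round(2),s['finger_gap'])
tilt()
goto([.6295,-.2874,.35],92.8,30)
E
```

```text
[[-0.072  0.996 -0.043  0.619]
 [ 0.863  0.084  0.498 -0.073]
 [ 0.5   -0.001 -0.866  0.333]] [ 1.01  0.63 -1.16  1.23  0.05  1.64  0.02] 0.030687265326203444
tcp [ 0.629  -0.2779  0.3335] shift [-0.7237 -0.0349 -0.4151] turn [-0.025   0.001   0.0449]
```

Request:
send_rows([
  [0,-0.06,-0.003,-0.035,-0.002,0,0.004],
  [0,-0.15,-0.008,-0.09,-0.005,0,0.01],
  [0,-0.26,-0.013,-0.15,-0.01,0,0.018],
  [0,-0.37,-0.018,-0.21,-0.013,0,0.025],
  [0,-0.48,-0.024,-0.275,-0.018,0,0.03],
  [0,-0.58,-0.03,-0.333,-0.022,0,0.036],
  [0,-0.66,-0.033,-0.38,-0.025,0,0.04],
  [0,-0.723,-0.035,-0.415,-0.025,0,0.045],
])

```text
time: 37.08
ee_pos: [0.6284, -0.2824, 0.3327]
ee_rot: [-1.88, -1.964, -0.502]
ft_force: [1.2, -0.0, -3.7]
finger_gap: 0.0305
grasp_force: 30.0
```

Request:
send_rows([
  [0,0,0,0,0,0,0],
  [0,0,0,0,0,0,0],
])

```text
time: 37.33
ee_pos: [0.6287, -0.2787, 0.3333]
ee_rot: [-1.876, -1.967, -0.503]
ft_force: [0.9, 1.0, -3.6]
finger_gap: 0.0307
grasp_force: 30.0
```

```bash
python3 - <<'E'
from h import *
s=get_state();T=pose();print(T[:3].round(3),s['joints'].round(2),s['finger_gap'],s['ft_force'])
goto([.6295,-.2874,.35],92.8,30)
g=T[:3,3]-.019*T[:3,2];h=np.array([.049,-.999,0]);z=np.array([0,0,1.])
for n in('scene','top'):
    im,K,M=shot(n); hsv=cv2.cvtColor(im,cv2.COLOR_BGR2HSV)
    for a in(75,90,105):
        r=np.radians(a);ax=-(np.cos(r)*h-np.sin(r)*z); up=np.cos(r)*z+np.sin(r)*h; s_=np.cross(up,ax); b=g-.112*ax
        P=[b+x*ax+y*s_+w*up for x in(0,.084) for y in(-.026,.026) for w in(-.02,.02)]
        q=proj(P,K,M);hull=cv2.convexHull(q.astype(np.float32)).reshape(-1,2); print(n,a,'body bbox',hull.min(0).round(),hull.max(0).round(),'base',proj(b,K,M).round(1),'hull rect',[np.round(v,1) for v in cv2.minAreaRect(hull)])
    e=proj(g,K,M)[0]
    for c in blobs(im,(3,110,30),(20,255,255),60):
        if np.abs(c.mean(0)-e).max()<70: print(n,'orange',c.min(0),c.max(0),[np.round(v,1) for v in cv2.minAreaRect(c.astype(np.float32))])
E
```

```text
[[-0.041  0.999 -0.024  0.629]
 [ 0.865  0.048  0.5   -0.279]
 [ 0.5   -0.    -0.866  0.333]] [ 1.02  0.81 -1.05  0.87  0.17  1.88  0.2 ] 0.03073610183578335 [ 0.90405553  1.03623193 -3.62677664]
tcp [ 0.629  -0.2779  0.3335] shift [0.0031 0.0013 0.0006] turn [ 0.0005 -0.0003 -0.0017]
scene 75 body bbox [155. 308.] [198. 368.] base [[178.3 349.7]] hull rect [array([176.8, 336.9]), array([46.9, 45.6]), np.float64(30.1)]
scene 90 body bbox [158. 303.] [207. 353.] base [[188.  334.4]] hull rect [array([183.1, 326.9]), array([45.3, 33.3]), np.float64(29.4)]
scene 105 body bbox [161. 298.] [215. 337.] base [[196.6 318.6]] hull rect [array([188.2, 318.5]), array([44.6, 31.7]), np.float64(27.8)]
scene orange [171 316] [205 335] [array([189.1, 321.8]), array([32.2, 18.3]), np.float64(26.6)]
top 75 body bbox [429. 120.] [462. 155.] base [[440.1 142.2]] hull rect [array([445.2, 137.5]), array([32.7, 31.3]), np.float64(85.5)]
top 90 body bbox [416. 121.] [456. 155.] base [[425.8 143. ]] hull rect [array([436. , 138.1]), array([33. , 39.7]), np.float64(86.1)]
top 105 body bbox [404. 121.] [451. 155.] base [[413.  143.2]] hull rect [array([427.4, 138.1]), array([33.3, 46. ]), np.float64(85.6)]
top orange [412 124] [451 155] [array([429.6, 138.3]), array([27.5, 38.8]), np.float64(78.3)]
top orange [484  93] [492 140] [array([488. , 116.5]), array([47.6,  6.2]), np.float64(84.1)]
```

```bash
cat >> h.py <<'E'
def look(n,g,R=55,lo=(3,110,30),hi=(20,255,255)):
    """coarse colour map near a point: o orange, L label, . other"""
    im,K,M=shot(n); e=proj(g,K,M)[0].astype(int); hsv=cv2.cvtColor(im,cv2.COLOR_BGR2HSV)
    o=cv2.inRange(hsv,lo,hi); l=cv2.inRange(hsv,(0,15,60),(22,80,255)); x0,y0=max(e[0]-R,0),max(e[1]-R,0)
    print(n,'cols from',x0,'step 2')
    for v in range(y0,min(e[1]+R,384),2): print(v,''.join('o' if o[v,u] else 'L' if l[v,u] else '.' for u in range(x0,min(e[0]+R,512),2)))
E
python3 - <<'E'
from h import *
T=pose();g=T[:3,3]-.019*T[:3,2]-[0,0,.07]
look('scene',g,36);look('top',g,30)
E
```

```text
scene cols from 147 step 2
291 ....................................
293 ....................................
295 ...o................................
297 ..oo................................
299 .ooL................................
301 .oL...........L.....................
303 ooL...........ooL...................
305 ooo...........L..LL.................
307 ooo..............L.LL...............
309 .oo................ooLL.............
311 ...o.................o.L............
313 .....oo...............oo.L..........
315 ......ooo.................LL........
317 ..........................o.........
319 .............L..........ooooL.......
321 ............ooo........ooooooL......
323 .............oooo.......oLLoooL.....
325 ...............ooo....ooL...LoL.....
327 .................ooo..ooL....L......
329 .....o.............oooooo.L.........
331 .......................oooo.........
333 .......................oooo.........
335 ...o..o..................o..........
337 ...o................................
339 ....................................
341 ....oo..............................
343 ...
[... 777 characters left out ...]

128 ........LL.oooooooo...........
130 .......Loooooooooo............
132 .....L.ooooooooooo............
134 .....ooooooooooooo............
136 ...Loooooooooooooo............
138 ...Looooooooooooooo...........
140 ...L.ooooooooooooooo..........
142 .....oooooooooooooo...........
144 ...Looooo.ooooooooo...........
146 ....ooooooooooooooooooooL.....
148 .....oooooooooooooooooo.......
150 .....ooooooo....ooo..LL.......
152 .....ooooo..LLLLLLL...........
154 L....ooo..LL.LLLL.............
156 ....L..LLLLLLL................
158 ......L.......................
160 ..............................
162 L....L........................
164 ....LL........................
166 ..............................
```

Request:
send_rows([
  [0,-0.04,0,0.07,0,0,0],
  [0,-0.09,0,0.156,0,0,0],
  [0,-0.15,0,0.26,0,0,0],
  [0,-0.2,0,0.346,0,0,0],
  [0,-0.24,0,0.416,0,0,0],
  [0,-0.27,0,0.468,0,0,0],
  [0,-0.29,0,0.502,0,0,0],
  [0,-0.29,0,0.502,0,0,0],
])

```text
time: 38.52
ee_pos: [0.6285, -0.279, 0.188]
ee_rot: [-1.876, -1.967, -0.502]
ft_force: [0.2, -0.4, -3.2]
finger_gap: 0.0309
grasp_force: 30.0
```

```bash
python3 - <<'E'
from h import *
s=get_state();print(s['ft_force'],s['ft_torque'],s['grasp_force'],s['finger_gap'])
T=pose();g=T[:3,3]-.019*T[:3,2];print(g)
goto([.6295,-.2874,.190],92.8,30)
look('top',g-[0,0,.07],26)
E
```

```text
[ 0.22951254 -0.38702265 -3.18690795] [-0.96615312 -0.1962811   0.0346601 ] 29.999772514711367 0.030947047613468143
[ 0.62898855 -0.28850191  0.20442375]
tcp [ 0.629  -0.2779  0.1735] shift [-0.0251  0.0023  0.0521] turn [ 0.     -0.0002 -0.0024]
top cols from 380 step 2
125 ..........................
127 ..........................
129 ..........................
131 ..........................
133 ..........................
135 ..........................
137 ..........................
139 ...........Looo...........
141 ..........oooooo..........
143 ........ooooooooL.........
145 .L..LL.ooooooooL..........
147 ....L.ooooooooo...........
149 .....oooooooooo...........
151 ...L.oooooooooo...........
153 .L...ooooooooooo..........
155 ....Looooooooooo..........
157 ....Looooooooooooooo......
159 ....LoooooooooooooooL.....
161 ...LLoooooo.ooooo.LL......
163 .L..Looo..L.LLLL..........
165 ....Loo.L.L.LLL...........
167 .......LLL.LLL............
169 ..........................
171 ..........................
173 ..........................
175 ..........................
```

Request:
send_rows([
  [0,-0.006,0.002,0.0104,0,0,0],
  [0,-0.012,0.002,0.0208,0,0,0],
  [0,-0.018,0.002,0.031,0,0,0],
  [0,-0.022,0.002,0.038,0,0,0],
  [0,-0.026,0.002,0.045,0,0,0],
  [0,-0.026,0.002,0.045,0,0,0],
])

```text
time: 39.33
ee_pos: [0.6294, -0.2784, 0.177]
ee_rot: [-1.875, -1.968, -0.504]
ft_force: [-2.0, 0.3, 5.4]
finger_gap: 0.0311
grasp_force: 30.0
```

Request:
send_rows([
  [0,-0.002,0,0.0035,0,0,0],
  [0,-0.004,0,0.007,0,0,0],
  [0,-0.004,0,0.007,0,0,0],
])

```text
time: 39.7
ee_pos: [0.6297, -0.2778, 0.1768]
ee_rot: [-1.874, -1.969, -0.506]
ft_force: [-4.8, 1.2, 14.3]
finger_gap: 0.0305
grasp_force: 30.0
```

Request:
send_rows([
  [0.1,0,0,0,0,0,0],
  [0.5,0,0,0,0,0,0],
  [0.65,0,0,0,0,0,0],
  [0.65,0,0,0,0,0,0],
  [0.65,0,0,0,0,0,0],
  [0.65,0,0,-0.15,0,0,0],
  [0.65,0,0,-0.35,0,0,0],
  [0.65,0,0,-0.6,0,0,0],
])

```text
time: 40.7
ee_pos: [0.6322, -0.3545, 0.304]
ee_rot: [-1.876, -1.966, -0.502]
ft_force: [1.4, -0.6, 1.0]
finger_gap: 0.0566
grasp_force: 0.0
```

```bash
python3 - <<'E'
from h import *
s=get_state();print(pose()[:3].round(3),s['joints'].round(2),s['finger_gap'])
g=np.array([.6295,-.2874,.12]);look('top',g,30);look('scene',g,40)
E
```

```text
[[-0.041  0.999 -0.025  0.632]
 [ 0.865  0.048  0.5   -0.354]
 [ 0.5   -0.001 -0.866  0.304]] [ 0.99  0.91 -1.    0.71  0.23  1.95  0.3 ] 0.05664183072756776
top cols from 374 step 2
122 ..............................
124 ..............................
126 ..............................
128 ..............................
130 ..............................
132 ..............................
134 ..............................
136 ..............................
138 ..............................
140 .................LLLL.........
142 .............LLLooooL.........
144 ..........LLooooooL...........
146 .........LLooooooL......L.....
148 ........L.ooooooL.............
150 ......L.oooooooo..............
152 ......Looooooooo..............
154 ......L..ooooooo..............
156 ......LoooooooooooL.LLL.......
158 ..L..L..oooooooooooooo........
160 ........oooooooooooooo........
162 ......LL.oooooooooooLL........
164 ....L....oooooooLLL.L.........
166 .......L.ooo..LL.L............
168 ......L.......................
170 ..............................
172 ..............................
174 ...
[... 1169 characters left out ...]
LL.oooooooooL...L........
354 ...............LLLLL.oooooo....L........
356 .................LLLLLLooo....L.........
358 .....................LL.ooL...L.........
360 .......................L.....L..........
362 .............................L..........
364 ............................L...........
366 ............................L...........
368 ...........................L............
370 ...........................L............
372 ..........................L.............
374 ........................................
376 .........................L..............
378 ........................................
380 ........................................
382 ........................................
```

```bash
python3 - <<'E'
from h import *
goto([.56,-.2,.33],90,0)
E
```

```text
tcp [ 0.56  -0.2    0.311] shift [ 0.5617 -0.2684  0.3134] turn [-0.0039 -0.6619  0.0534]
```

Request:
send_rows([
  [0.65,0,0,-0.1,0,0,0],
  [0.65,0.3,-0.268,0.15,-0.002,-0.33,0.025],
  [0.65,0.562,-0.268,0.3,-0.004,-0.662,0.053],
  [0.65,0.562,-0.268,0.313,-0.004,-0.662,0.053],
  [0.65,0.562,-0.268,0.313,-0.004,-0.662,0.053],
  [0.65,0.562,-0.268,0.313,-0.004,-0.662,0.053],
  [0.65,0.562,-0.268,0.313,-0.004,-0.662,0.053],
])

```text
time: 41.68
ee_pos: [0.5582, -0.1973, 0.3058]
ee_rot: [-2.21, -2.222, 0.006]
ft_force: [-0.0, -0.7, 0.2]
finger_gap: 0.0567
grasp_force: 0.0
```

```bash
cat >> h.py <<'E'
def lying():
    """lying bottles in the top view: body rect and, from the grey cap beside it, the cap end"""
    im,K,M=shot('top'); hsv=cv2.cvtColor(im,cv2.COLOR_BGR2HSV); g=cv2.GaussianBlur(hsv[:,:,2],(5,5),0)
    for c in blobs(im,(3,120,50),(20,255,255),300):
        m=c.mean(0)
        if not(235<m[0]<350 and 125<m[1]<290): continue
        r=rect(c,K,M,.04); a=np.radians(r[4]); d=np.array([np.cos(a),np.sin(a)])
        v=[int(g[tuple(proj([*(r[:2]/1000+s*.070*d),.033],K,M)[0].round().astype(int)[::-1])]) for s in(1,-1)]
        print(m.round(),r,'brightness +/-',v)
def standing(x,y,yaw,z0):
    """predicted top-face outline of an upright body against the masks"""
    u=np.array([np.cos(np.radians(yaw)),np.sin(np.radians(yaw)),0]); w=np.array([u[1],-u[0],0])
    return [np.array([x,y,z0+h])+a*u+b*w for h in(0,.084) for a,b in((.02,.026),(.02,-.026),(-.02,-.026),(-.02,.026))]
E
python3 - <<'E'
from h import *
print(pose()[:3].round(3)); lying()
for n in('top','scene'):
    im,K,M=shot(n); q=proj(standing(.6295,-.2874,92.8,.076),K,M); print(n,'pred',q.round(0).tolist())
    for c in blobs(im,(3,110,30),(20,255,255),150):
        if np.abs(c.mean(0)-q.mean(0)).max()<30: print('obs',c.min(0),c.max(0),cv2.approxPolyDP(cv2.convexHull(c),3,True)[:,0].tolist())
    C=proj([[.6295,-.2874,.206],[.6295,-.2874,.183]],K,M);print('cap pred',C.round())
E
```

```text
[[-0.006  1.    -0.008  0.558]
 [ 1.     0.006  0.003 -0.197]
 [ 0.003 -0.008 -1.     0.306]]
[301. 233.] [423.1 -39.3  92.6  49.8 -75.1] brightness +/- [61, 124]
top pred [[389.0, 146.0], [390.0, 166.0], [406.0, 165.0], [405.0, 145.0], [402.0, 139.0], [403.0, 161.0], [420.0, 160.0], [419.0, 138.0]]
cap pred [[419. 146.]
 [415. 148.]]
scene pred [[217.0, 350.0], [195.0, 338.0], [185.0, 356.0], [207.0, 368.0], [212.0, 341.0], [189.0, 328.0], [178.0, 347.0], [201.0, 361.0]]
obs [179 333] [212 359] [[212, 342], [207, 359], [179, 345], [182, 339], [201, 333], [209, 335]]
cap pred [[191. 338.]
 [193. 341.]]
```

Request:
send_rows([
  [0.65,0.573,-0.117,0,0,0,0.1],
  [0.65,0.573,-0.117,0.0,0,0,0.207],
  [0.65,0.573,-0.117,0.2,0,0,0.207],
  [0.65,0.573,-0.117,0.5,0,0,0.207],
  [0.65,0.573,-0.117,0.8,0,0,0.207],
  [0.65,0.573,-0.117,0.8,0,0,0.207],
  [0.65,0.573,-0.117,0.8,0,0,0.207],
  [0.65,0.573,-0.117,0.8,0,0,0.207],
])

```text
time: 42.82
ee_pos: [0.5275, -0.0528, 0.1077]
ee_rot: [-2.383, -2.036, 0.004]
ft_force: [0.4, -0.7, 0.5]
finger_gap: 0.0566
grasp_force: 0.0
```

```bash
python3 - <<'E'
from h import *
T=pose();print(T[:3].round(4))
im,K,M=shot('wrist')
for c in blobs(im,(3,120,40),(20,255,255),300):
    r=rect(c,K,M,.04); L=(T[:3,:3].T@(np.array([r[0]/1000,r[1]/1000,.04])-T[:3,3])*1000).round(1); print(c.mean(0).round(),c.min(0),c.max(0),r,'tool',L)
col=im[100:250:2,250:262].astype(int).mean(1).astype(int)
print([(100+2*i,v.tolist()) for i,v in enumerate(col) if i%2==0])
lying()
E
```

```text
[[ 0.156   0.9877 -0.0067  0.5275]
 [ 0.9878 -0.1559  0.0041 -0.0528]
 [ 0.003  -0.0073 -1.      0.1077]]
[202. 317.] [172 310] [227 322] [ 457.7 -156.    52.1   13.4   -8.6] tool [-113.   -52.4   67.7]
[389. 315.] [300 305] [493 322] [ 641.1 -181.   180.7   18.8   -8.6] tool [-109.1  132.6   66.4]
[139. 215.] [ 84 146] [190 294] [433.4 -56.  130.1  68.8 -80.4] tool [-18.  -92.   68.3]
[257. 115.] [222  58] [290 181] [538.5  10.2  92.   50.2  82.2] tool [63.8  1.5 67.9]
[(100, [233, 241, 245]), (104, [233, 241, 245]), (108, [231, 241, 245]), (112, [232, 241, 245]), (116, [232, 241, 245]), (120, [234, 242, 246]), (124, [234, 242, 245]), (128, [234, 241, 245]), (132, [232, 241, 245]), (136, [231, 240, 245]), (140, [230, 240, 244]), (144, [131, 170, 219]), (148, [83, 129, 196]), (152, [81, 127, 195]), (156, [79, 126, 193]), (160, [75, 121, 188]), (164, [67, 108, 170]), (168, [58, 88, 134]), (172, [61, 94, 146]), (176, [60, 95, 149]), (180, [66, 108, 171]), (184, [115, 126, 129]), (188, [115, 125, 128]), (192, [117, 128, 131]), (196, [116, 126, 128]), (200, [126, 136, 138]), (204, [118, 128, 129]), (208, [133, 145, 145]), (212, [148, 159, 161]), (216, [116, 126, 127]), (220, [169, 181, 185]), (224, [169, 180, 184]), (228, [171, 183, 187]), (232, [171, 184, 187]), (236, [170, 183, 186]), (240, [172, 185, 188]), (244, [177, 190, 194]), (248, [173, 185, 189])]
```

```bash
python3 - <<'E'
from h import *
_,K,M=shot('wrist'); T=pose(); print(T[:3].round(4))
X=lambda p,z:(T[:3,:3].T@(cast([p],K,M,z)[0]-T[:3,3])*1000).round(1)
for p,z in(((256,58),.04),((256,58),.0),((256,164),.04),((256,183),.034),((256,217),.034),((256,217),.02)): print(p,z,X(p,z))
E
```

```text
[[ 0.1558  0.9878 -0.0059  0.5275]
 [ 0.9878 -0.1558  0.0028 -0.053 ]
 [ 0.0018 -0.0063 -1.      0.1079]]
(256, 58) 0.04 [109.9   1.   68.1]
(256, 58) 0.0 [115.6   1.1 108.1]
(256, 164) 0.04 [31.9  1.1 67.9]
(256, 183) 0.034 [14.6  1.1 73.9]
(256, 217) 0.034 [-15.8   1.1  73.9]
(256, 217) 0.02 [-21.4   1.1  87.8]
```

Request:
send_rows([
  [0.65,0,0.004,0.12,0,0,0],
  [0.65,0,0.004,0.25,0,0,0],
  [0.65,0,0.004,0.37,0,0,0],
  [0.65,0,0.004,0.415,0,0,0],
  [0.65,0,0.004,0.415,0,0,0],
  [0,0,0.004,0.415,0,0,0],
  [0,0,0.004,0.415,0,0,0],
  [0,0,0.004,0.415,0,0,0],
])

```text
time: 43.98
ee_pos: [0.527, -0.0528, 0.0033]
ee_rot: [-2.383, -2.037, 0.006]
ft_force: [1.4, -1.3, 0.5]
finger_gap: 0.0344
grasp_force: 0.7
```

Request:
send_rows([
  [0,0,0,0,0,0,0],
  [0,0,0,0,0,0,0],
  [0,0,0,-0.08,0,0,0],
  [0,0,0,-0.18,0,0,0],
  [0,0,0,-0.28,0,0,0],
  [0,0,0,-0.4,0,0,0],
  [0,0,0,-0.52,0,0,0],
  [0,0,0,-0.6,0,0,0],
])

```text
time: 44.98
ee_pos: [0.5276, -0.0526, 0.1544]
ee_rot: [-2.382, -2.038, 0.006]
ft_force: [0.2, -0.9, -4.4]
finger_gap: 0.0312
grasp_force: 30.0
```

Request:
send_rows([
  [0,0,0,-0.2,0,0,0],
  [0,0,0,-0.4,0,0,0],
  [0,0,0,-0.65,0,0,0],
  [0,0,0,-0.75,0,0,0],
  [0,0,0,-0.75,0,0,0],
])

```text
time: 45.6
ee_pos: [0.5297, -0.0531, 0.3416]
ee_rot: [-2.383, -2.039, 0.004]
ft_force: [-0.1, 0.5, -4.8]
finger_gap: 0.031
grasp_force: 30.0
```

```bash
python3 - <<'E'
from h import *
T=pose(); s=get_state(); print(T[:3,3].round(3),s['ft_force'],s['joints'].round(2))
g=T[:3,3]-.019*T[:3,2]; h=T[:3,0]*[1,1,0]; h/=np.linalg.norm(h); z=np.array([0,0,1.])
for n in('scene','top'):
    im,K,M=shot(n)
    for a in(0,30,45,60,75,90):
        r=np.radians(a); ax=-(np.cos(r)*h-np.sin(r)*z); up=np.cos(r)*z+np.sin(r)*h; s_=np.cross(up,ax); b=g-.112*ax
        q=proj([b+x*ax+y*s_+w*up for x in(0,.084) for y in(-.026,.026) for w in(-.02,.02)],K,M)
        print(n,a,'body bbox',q.min(0).round(),q.max(0).round(),'base',proj(b,K,M).round())
look('scene',g-[0,0,.05],40); look('top',g-[0,0,.05],44)
E
```

```text
[ 0.53  -0.053  0.342] [-0.06670436  0.52151848 -4.82205767] [ 1.03  0.2  -1.15  1.51  0.18  1.56 -0.27]
scene 0 body bbox [206. 121.] [258. 176.] base [[247. 135.]]
scene 30 body bbox [204. 143.] [257. 184.] base [[244. 157.]]
scene 45 body bbox [201. 155.] [253. 188.] base [[238. 170.]]
scene 60 body bbox [198. 159.] [247. 197.] base [[232. 182.]]
scene 75 body bbox [195. 163.] [239. 208.] base [[223. 194.]]
scene 90 body bbox [192. 167.] [230. 218.] base [[214. 204.]]
top 0 body bbox [264. 156.] [316. 194.] base [[267. 172.]]
top 30 body bbox [267. 161.] [319. 196.] base [[274. 176.]]
top 45 body bbox [273. 165.] [323. 196.] base [[282. 179.]]
top 60 body bbox [282. 166.] [328. 197.] base [[292. 182.]]
top 75 body bbox [293. 167.] [332. 198.] base [[304. 184.]]
top 90 body bbox [306. 168.] [337. 201.] base [[317. 187.]]
scene cols from 170 step 2
147 ...ooo.............oo.....oo............
149 .....o..........oooo......o.o...........
151 ......oo........o...........o...........
153 ......oooo...................oo.........
155 .....ooo.......................oo.......
157 .....o...
[... 3042 characters left out ...]
....o.o.o...oo
200 ..................................ooo.oo.ooo
202 ..................................o...oo..o.
204 ...............L..................o.oo.oo.o.
206 .....L....LL......LL..............ooo.o.oo..
208 .....................................oo.oo.o
210 ....................................oo.o...o
212 ..................................ooo..ooooo
214 ..................................o.o..ooooo
216 ...................................oo..ooo.o
218 ....................................oo.ooooo
220 ...................................o.oo.o.oo
222 .......L...LL......................oo.oo.o..
224 .......LLooooo.....................ooo.o..oo
226 ...L.oooooo..L......................oo....o.
```

```bash
python3 - <<'E'
from h import *
tilt(1)
T=pose(); g=T[:3,3]-.019*T[:3,2]; h=T[:3,0]*[1,1,0]; z=np.array([0,0,1.])
im,K,M=shot('top')
for a in range(55,95,5):
    r=np.radians(a); print(a,proj(g+.07*(np.cos(r)*h-np.sin(r)*z)+.02*(np.cos(r)*z+np.sin(r)*h),K,M)[0].round(1), proj(g+.112*(np.cos(r)*h-np.sin(r)*z)+.02*(np.cos(r)*z+np.sin(r)*h),K,M)[0].round(1))
goto([.58,-.15,.38],87,-20)
E
```

```text
55 [294.4 179.9] [281.2 179.6]
60 [296.3 180.5] [284.4 180.6]
65 [298.3 181.1] [287.9 181.5]
70 [300.6 181.7] [291.6 182.4]
75 [303.  182.3] [295.6 183.3]
80 [305.6 182.9] [299.6 184.2]
85 [308.2 183.5] [303.9 185.1]
90 [311.1 184.1] [308.2 185.9]
tcp [ 0.5797 -0.1565  0.3621] shift [-0.3745  0.2638 -0.0955] turn [-0.0358 -0.4474 -0.1281]
```

```bash
python3 - <<'E'
from h import *
goto([.58,-.15,.37],87,-18)
E
```

```text
tcp [ 0.5797 -0.1559  0.3519] shift [-0.3721  0.264  -0.0546] turn [-0.0335 -0.4029 -0.1286]
```

Request:
send_rows([
  [0,-0.04,0.03,-0.006,-0.004,-0.05,-0.015],
  [0,-0.1,0.07,-0.014,-0.009,-0.11,-0.035],
  [0,-0.16,0.115,-0.024,-0.015,-0.18,-0.055],
  [0,-0.22,0.16,-0.033,-0.02,-0.25,-0.077],
  [0,-0.28,0.2,-0.042,-0.026,-0.32,-0.1],
  [0,-0.34,0.24,-0.05,-0.032,-0.37,-0.12],
  [0,-0.372,0.264,-0.055,-0.034,-0.403,-0.129],
  [0,-0.372,0.264,-0.055,-0.034,-0.403,-0.129],
])

```text
time: 46.95
ee_pos: [0.5802, -0.1557, 0.3526]
ee_rot: [2.108, 2.001, -0.332]
ft_force: [0.5, -0.1, -3.2]
finger_gap: 0.0305
grasp_force: 30.0
```

```bash
python3 - <<'E'
from h import *
print(pose()[:3].round(3),get_state()['joints'].round(2))
goto([.6269,-.2334,.34],92.8,-18)
E
```

```text
[[ 0.05   0.999 -0.015  0.58 ]
 [ 0.95  -0.052 -0.308 -0.156]
 [-0.309  0.001 -0.951  0.353]] [ 0.82  0.33 -1.07  1.4   0.59  1.66 -0.26]
tcp [ 0.6272 -0.2393  0.3219] shift [-0.2703  0.2052  0.2168] turn [-0.0383 -0.0005 -0.1228]
```

Request:
send_rows([
  [0,-0.04,0.03,0.03,-0.006,0,-0.02],
  [0,-0.08,0.06,0.06,-0.011,0,-0.04],
  [0,-0.12,0.09,0.096,-0.017,0,-0.06],
  [0,-0.17,0.13,0.136,-0.024,0,-0.08],
  [0,-0.22,0.167,0.177,-0.031,0,-0.1],
  [0,-0.25,0.19,0.2,-0.038,0,-0.123],
  [0,-0.27,0.205,0.217,-0.038,0,-0.123],
  [0,-0.27,0.205,0.217,-0.038,0,-0.123],
])

```text
time: 47.95
ee_pos: [0.6272, -0.2397, 0.3224]
ee_rot: [1.998, 2.097, -0.317]
ft_force: [0.0, 0.5, -3.9]
finger_gap: 0.0307
grasp_force: 30.0
```

```bash
cat >> h.py <<'E'
def check(yaw,sg,cams=('top','scene')):
    """held bottle: predicted body boxes by angle; sg*u(yaw) is where the base used to point"""
    T=pose(); g=T[:3,3]-.019*T[:3,2]; h=sg*np.array([np.cos(np.radians(yaw)),np.sin(np.radians(yaw)),0]); z=np.array([0,0,1.])
    for n in cams:
        im,K,M=shot(n)
        for a in(75,90,105):
            r=np.radians(a); ax=-(np.cos(r)*h-np.sin(r)*z); up=np.cos(r)*z+np.sin(r)*h; s_=np.cross(up,ax); b=g-.112*ax
            q=proj([b+x*ax+y*s_+w*up for x in(0,.084) for y in(-.026,.026) for w in(-.02,.02)],K,M); print(n,a,q.min(0).round(),q.max(0).round())
        look(n,g-[0,0,.07],34)
E
python3 - <<'E'
from h import *
print(pose()[:3].round(3),get_state()['ft_force'])
goto([.6269,-.2334,.2],92.8,-18)
check(92.8,1)
E
```

```text
[[-0.046  0.999  0.015  0.627]
 [ 0.95   0.048 -0.309 -0.24 ]
 [-0.309  0.    -0.951  0.322]] [ 0.02918875  0.45517513 -3.88124454]
tcp [ 0.6272 -0.2393  0.1819] shift [ 1.752e-01 -1.000e-04  5.337e-01] turn [ 0.0001  0.0004 -0.0006]
top 75 [377. 123.] [421. 157.]
top 90 [389. 123.] [426. 157.]
top 105 [402. 122.] [431. 156.]
top cols from 372 step 2
106 .....................ooooo..oo.ooo
108 ...............o...ooo.ooooooooooo
110 .................o..o..ooooo..oooo
112 ....................ooo.ooo.oooooo
114 ................o...o.oooooo.o.ooo
116 ................o.oo...ooooooooooo
118 ...............Loo...o.oo.oooooooo
120 .................oo..o..oo.o.o...o
122 ..................o....ooo.o.ooooo
124 ......................oooo.o.o.ooo
126 ..............LLo..o...oooo..ooooo
128 ............L.ooo......oooo...oooo
130 ..........L...ooo..oo.ooooooo.oooo
132 .........Lo.LLoo....oo..o..o..ooo.
134 ..........LLL.ooo....o..oo.o..oooo
136 ........oLLLLLooo.....o..ooo..ooo.
138 .........LLLLLooo......o.ooo.oooo.
140 .........LLLLL......o..oooooo.oooo
142 .........LLLLL.......oo.oooo...ooo
144 ..
[... 1331 characters left out ...]
98 ......Looooo.L..L....oooo.LL......
300 ........oooooooooo..oooooLLL......
302 .........ooooooooooooooo.LLLL.....
304 ..........ooooooooooooooLLLLL.....
306 .........LoooooooooooooLLLL.L.....
308 ..........LooooooooooooLLLLL......
310 ............ooooooooooLLLLLL......
312 ............Loooooooo.LLLLL.......
314 ..............Loooooo.LLLL........
316 ...............LLoooooLLLL........
318 .................LLooo.LL.........
320 ....................LoooL.........
322 ......................LL..........
324 ..................................
326 .........LL.......................
328 ........LL........................
330 ........L......................L..
332 ................L.L.............L.
```

Top and scene outlines both match an upright bottle. Lowering now.

Request:
send_rows([
  [0,0.025,0,0.076,0,0,0],
  [0,0.055,0,0.168,0,0,0],
  [0,0.09,0,0.274,0,0,0],
  [0,0.125,0,0.381,0,0,0],
  [0,0.15,0,0.457,0,0,0],
  [0,0.167,0,0.51,0,0,0],
  [0,0.175,0,0.533,0,0,0],
  [0,0.175,0,0.533,0,0,0],
])

```text
time: 49.15
ee_pos: [0.6274, -0.2389, 0.1825]
ee_rot: [1.997, 2.098, -0.316]
ft_force: [-0.4, -0.0, -3.4]
finger_gap: 0.0309
grasp_force: 30.0
```

Request:
send_rows([
  [0,0.003,0,0.009,0,0,0],
  [0,0.006,0,0.018,0,0,0],
  [0,0.009,0,0.027,0,0,0],
  [0,0.011,0,0.034,0,0,0],
  [0,0.013,0,0.04,0,0,0],
  [0,0.013,0,0.04,0,0,0],
])

```text
time: 49.9
ee_pos: [0.6279, -0.2389, 0.1734]
ee_rot: [1.996, 2.096, -0.316]
ft_force: [-0.8, 0.5, 6.3]
finger_gap: 0.0307
grasp_force: 30.0
```

```bash
python3 - <<'E'
from h import *
T=pose();print((T[:3,3]-.019*T[:3,2]).round(4),get_state()['ft_force'])
E
```

```text
[ 0.6276 -0.233   0.1915] [-0.79863228  0.46008587  6.25853934]
```

Request:
send_rows([
  [0,0.002,0,0.007,0,0,0],
  [0,0.002,0,0.007,0,0,0],
  [0,0.002,0,0.007,0,0,0],
])

```text
time: 50.28
ee_pos: [0.6284, -0.2392, 0.1733]
ee_rot: [1.995, 2.094, -0.316]
ft_force: [-4.1, 1.4, 15.5]
finger_gap: 0.0311
grasp_force: 30.0
```

Request:
send_rows([
  [0.1,0,0,0,0,0,0],
  [0.5,0,0,0,0,0,0],
  [0.65,0,0,0,0,0,0],
  [0.65,0,0,0,0,0,0],
  [0.65,0,0,0,0,0,0],
  [0.65,0,0,-0.15,0,0,0],
  [0.65,0,0,-0.35,0,0,0],
  [0.65,0,0,-0.6,0,0,0],
])

```text
time: 51.28
ee_pos: [0.6242, -0.1928, 0.3131]
ee_rot: [1.999, 2.098, -0.318]
ft_force: [1.1, -0.2, -0.3]
finger_gap: 0.0569
grasp_force: 0.0
```

```bash
python3 - <<'E'
from h import *
print(pose()[:3].round(3))
for n in('top','scene'):
    im,K,M=shot(n); 
    for x,y in((.6276,-.233),(.6295,-.2874)): q=proj(standing(x,y,92.8,.076),K,M); print(n,'pred',q.min(0).round(),q.max(0).round())
    look(n,[.628,-.26,.12],38)
goto([.42,-.02,.2],105,0)
E
```

```text
[[-0.046  0.999  0.014  0.624]
 [ 0.95   0.048 -0.309 -0.193]
 [-0.309 -0.001 -0.951  0.313]]
top pred [368. 139.] [397. 166.]
top pred [389. 138.] [420. 166.]
top cols from 355 step 2
114 .......ooo..oooo.ooooo.o.oo.oooooooooo
116 .L..L..oooo.oo.ooooooo.ooo...ooooooooo
118 L.....ooooo.ooooooooo...o.ooo.oooo.ooo
120 .....Looooo..o.oooooooo.o.ooo.oooooooo
122 .......oooo...oooooooo..oooo.oo.oooooo
124 .......ooooo.ooo.oooo.o..ooooooooo.ooo
126 ......Looooo..ooooo.o.o.oooo.ooooooooo
128 ..........o..ooooo.ooooooooooo.ooo.ooo
130 .........o.o.o.ooooooooooo..oo.oooo.oo
132 ........oooo.oooooooooo.oo.ooooooooooo
134 .......Lo..oo.ooooooooooooo.oo.ooooooo
136 .......L.oooo.ooo.oo.ooo..oo.o.ooooooo
138 ........o.ooo.ooooo.oo..o.o.oooooooooo
140 ..........ooo..o.oooooo.ooo.ooooo.oooo
142 ........L.ooo.oooo.oo.ooooo.oooo.o.ooo
144 .......LL..ooo.ooo.o.ooooo.ooo.oo.o.oo
146 ......LL.ooo.o.o.oooo.ooo.ooooo.oooooo
148 ......LLLoo.oo..o...oooooo.ooooooooooo
150 ......LL..oooo.o...oooooooooooo.oooooo
152 ......LLL.oooo...oo.oooooooo.oooooo.oo
154 .......LL..o.o.o.ooo.o.oooooooooooo.oo
156 .L.....L
[... 1839 characters left out ...]
........
345 ......oooooLLL.oooooooo.....L.........
347 ......LooooooooooooooooL...LL.........
349 .......Looooooooooooooo....L..........
351 ........LLL.ooooooooooL...LL..........
353 .........LLLLL.oooooooL...L...........
355 ...........LLLLLL.oooo...LL...........
357 ..............LLLLoooL...L............
359 ................LLLooL..LL............
361 ...................LL...L.............
363 .......................LL.............
365 .......................L..............
367 ......................L...............
369 ......................L...............
371 .....................L................
tcp [ 0.42  -0.02   0.181] shift [ 0.8563 -0.788   0.2775] turn [-0.0391  0.4004 -0.268 ]
```

Both bottles stand on the high plate. Now bottle 3.

Request:
send_rows([
  [0.65,0.2,-0.18,0.0,0,0,0],
  [0.65,0.5,-0.4,0.1,-0.01,0.1,-0.07],
  [0.65,0.7,-0.7,0.2,-0.02,0.25,-0.17],
  [0.65,0.856,-0.788,0.277,-0.039,0.4,-0.268],
  [0.65,0.856,-0.788,0.277,-0.039,0.4,-0.268],
  [0.65,0.856,-0.788,0.277,-0.039,0.4,-0.268],
  [0.65,0.856,-0.788,0.277,-0.039,0.4,-0.268],
  [0.65,0.856,-0.788,0.277,-0.039,0.4,-0.268],
])

```text
time: 52.48
ee_pos: [0.4201, -0.0208, 0.1809]
ee_rot: [-1.912, -2.489, -0.002]
ft_force: [-0.7, -0.3, 0.2]
finger_gap: 0.0565
grasp_force: 0.0
```

```bash
python3 - <<'E'
from h import *
T=pose();print(T[:3].round(3),get_state()['joints'].round(2))
im,K,M=shot('wrist')
for c in blobs(im,(3,120,40),(20,255,255),300): print(c.min(0),c.max(0),rect(c,K,M,.04))
goto([.405,.018,.13],105,0)
E
```

```text
[[-0.258  0.966 -0.002  0.42 ]
 [ 0.966  0.258  0.002 -0.021]
 [ 0.003 -0.001 -1.     0.181]] [ 1.32 -0.17 -1.23  2.   -0.17  1.21  0.42]
[172 310] [221 322] [ 394.1 -207.    61.2   17.7   15. ]
[308 305] [493 322] [ 638.2 -137.9  230.3   24.9   15. ]
[229 153] [276 236] [421.9 -38.9  94.4  50.4 -75.1]
tcp [0.405 0.018 0.111] shift [ 0.1637 -0.0183  0.2798] turn [-0.001  -0.004  -0.0012]
```

Request:
send_rows([
  [0.65,0.164,-0.018,0,0,0,0],
  [0.65,0.164,-0.018,0.15,0,0,0],
  [0.65,0.164,-0.018,0.28,0,0,0],
  [0.65,0.164,-0.018,0.28,0,0,0],
  [0.65,0.164,-0.018,0.28,0,0,0],
  [0.65,0.164,-0.018,0.28,0,0,0],
])

```text
time: 53.28
ee_pos: [0.4052, 0.0178, 0.1117]
ee_rot: [-1.914, -2.491, 0.001]
ft_force: [-0.4, -0.1, -0.0]
finger_gap: 0.0566
grasp_force: 0.0
```

```bash
python3 - <<'E'
from h import *
T=pose();print(T[:3].round(3),get_state()['joints'].round(2))
im,K,M=shot('wrist')
X=lambda p,z:(T[:3,:3].T@(cast([p],K,M,z)[0]-T[:3,3])*1000).round(1)
for c in blobs(im,(3,120,40),(20,255,255),300): print(c.min(0),c.max(0),rect(c,K,M,.04))
col=im[150:250,250:262].astype(int).mean(1).astype(int)
print([(150+i,v.tolist()) for i,v in enumerate(col) if i%3==0])
for v in(170,180,190,200,210,220,230): print(v,X((256,v),.034),X((256,v),.04))
E
```

```text
[[-0.258  0.966 -0.001  0.405]
 [ 0.966  0.258 -0.     0.018]
 [-0.    -0.001 -1.     0.112]] [ 1.21 -0.07 -1.29  2.11 -0.07  1.05  0.22]
[172 305] [493 322] [506.3 -72.8 308.5  19.3  15. ]
[230 283] [283 306] [430.2 -71.5  49.6  25.   15. ]
[228 209] [285 255] [414.2 -10.6  50.2  43.6  15. ]
[(150, [103, 110, 112]), (153, [108, 115, 117]), (156, [111, 119, 121]), (159, [106, 113, 115]), (162, [108, 115, 117]), (165, [103, 110, 111]), (168, [105, 114, 115]), (171, [108, 117, 118]), (174, [118, 128, 129]), (177, [122, 132, 134]), (180, [123, 133, 134]), (183, [123, 134, 134]), (186, [122, 133, 134]), (189, [115, 125, 126]), (192, [124, 135, 136]), (195, [133, 144, 145]), (198, [140, 150, 151]), (201, [131, 142, 144]), (204, [123, 133, 135]), (207, [128, 139, 141]), (210, [129, 149, 167]), (213, [53, 80, 123]), (216, [51, 75, 112]), (219, [50, 74, 111]), (222, [49, 73, 111]), (225, [49, 73, 112]), (228, [61, 100, 161]), (231, [67, 116, 188]), (234, [67, 115, 188]), (237, [66, 115, 188]), (240, [67, 116, 188]), (243, [66, 116, 188]), (246, [67, 115, 188]), (249, [182, 209, 231])]
170 [24.6  0.8 77.7] [25.9  0.8 71.7]
180 [16.   0.8 77.7] [17.5  0.8 71.7]
190 [ 7.1  0.9 77.7] [ 8.9  0.8 71.7]
200 [-1.9  0.9 77.7] [ 0.1  0.8 71.7]
210 [-11.    0.9  77.7] [-8.8  0.9 71.7]
220 [-20.4   0.9  77.8] [-18.    0.9  71.7]
230 [-30.    0.9  77.8] [-27.3   0.9  71.8]
```

Request:
send_rows([
  [0.65,0.01,0.003,0.1,0,0,0],
  [0.65,0.01,0.003,0.2,0,0,0],
  [0.65,0.01,0.003,0.25,0,0,0],
  [0.65,0.01,0.003,0.25,0,0,0],
])

```text
time: 53.82
ee_pos: [0.4039, 0.0206, 0.048]
ee_rot: [-1.912, -2.489, 0.002]
ft_force: [-0.4, -0.3, 1.1]
finger_gap: 0.0564
grasp_force: 0.0
```

```bash
python3 - <<'E'
from h import *
T=pose();print(T[:3].round(3),get_state()['joints'].round(3))
goto([.4045,.021,.0225],105,0)
E
```

```text
[[-0.258  0.966 -0.003  0.404]
 [ 0.966  0.258  0.001  0.021]
 [ 0.001 -0.003 -1.     0.048]] [ 1.07   0.168 -1.265  2.178  0.2    0.925 -0.051]
tcp [0.4045 0.021  0.0035] shift [0.0009 0.0031 0.1781] turn [-0.0035 -0.0017 -0.0012]
```

Request:
send_rows([
  [0.65,0,0,0.08,0,0,0],
  [0.65,0,0,0.15,0,0,0],
  [0.65,0,0,0.177,0,0,0],
  [0.65,0,0,0.177,0,0,0],
  [0,0,0,0.177,0,0,0],
  [0,0,0,0.177,0,0,0],
  [0,0,0,0.177,0,0,0],
  [0,0,0,0.177,0,0,0],
])

```text
time: 54.82
ee_pos: [0.4044, 0.0206, 0.004]
ee_rot: [-1.913, -2.49, 0.001]
ft_force: [-0.6, -0.1, 2.2]
finger_gap: 0.031
grasp_force: 30.0
```

Request:
send_rows([
  [0,0,0,0,0,0,0],
  [0,0,0,0,0,0,0],
  [0,0,0,-0.08,0,0,0],
  [0,0,0,-0.18,0,0,0],
  [0,0,0,-0.28,0,0,0],
  [0,0,0,-0.4,0,0,0],
  [0,0,0,-0.52,0,0,0],
  [0,0,0,-0.6,0,0,0],
])

```text
time: 55.82
ee_pos: [0.4039, 0.0204, 0.1544]
ee_rot: [-1.913, -2.49, 0.004]
ft_force: [0.6, -0.4, -4.8]
finger_gap: 0.0307
grasp_force: 30.0
```

Request:
send_rows([
  [0,0,0.1,-0.2,0,0,0],
  [0,0,0.2,-0.4,0,0,0],
  [0,0,0.3,-0.5,0,0,0],
  [0,0,0.3,-0.5,0,0,0],
  [0,0,0.3,-0.5,0,0,0],
])

```text
time: 56.45
ee_pos: [0.4757, 0.0402, 0.2771]
ee_rot: [-1.909, -2.489, 0.004]
ft_force: [-0.6, -0.4, -4.1]
finger_gap: 0.0308
grasp_force: 30.0
```

```bash
python3 - <<'E'
from h import *
T=pose(); s=get_state(); print(T[:3].round(3),s['ft_force'],s['joints'].round(2),s['finger_gap'])
g=T[:3,3]-.019*T[:3,2]; h=-T[:3,0]*[1,1,0]; h/=np.linalg.norm(h); z=np.array([0,0,1.])
for n in('scene','top'):
    im,K,M=shot(n)
    for a in(45,60,75,90):
        r=np.radians(a); ax=-(np.cos(r)*h-np.sin(r)*z); up=np.cos(r)*z+np.sin(r)*h; s_=np.cross(up,ax); b=g-.112*ax
        q=proj([b+x*ax+y*s_+w*up for x in(0,.084) for y in(-.026,.026) for w in(-.02,.02)],K,M)
        print(n,a,'body bbox',q.min(0).round(),q.max(0).round(),'label',proj(b+.042*ax+.02*up,K,M)[0].round(),'base top',proj(b+.02*up,K,M)[0].round())
look('scene',g-[0,0,.05],36); look('top',g-[0,0,.05],36)
E
```

```text
[[-0.259  0.966 -0.005  0.476]
 [ 0.966  0.259  0.001  0.04 ]
 [ 0.002 -0.005 -1.     0.277]] [-0.62403831 -0.43071098 -4.07979887] [ 1.11  0.02 -1.27  1.73  0.02  1.41  0.1 ] 0.030778567222537176
scene 45 body bbox [192. 157.] [227. 204.] label [207. 182.] base top [204. 201.]
scene 60 body bbox [197. 154.] [228. 201.] label [209. 182.] base top [208. 199.]
scene 75 body bbox [200. 150.] [229. 196.] label [212. 179.] base top [213. 193.]
scene 90 body bbox [201. 146.] [233. 188.] label [215. 175.] base top [217. 185.]
top 45 body bbox [273. 190.] [318. 223.] label [303. 204.] base top [315. 201.]
top 60 body bbox [269. 193.] [307. 224.] label [297. 206.] base top [304. 204.]
top 75 body bbox [265. 196.] [296. 225.] label [290. 208.] base top [293. 207.]
top 90 body bbox [261. 197.] [286. 226.] label [282. 210.] base top [280. 210.]
scene cols from 180 step 2
126 ...o................................
128 ..o.oo.oo...........................
130 ....ooo..oo.oo......................
132 ........oooo......o.................
134 ........oo..........oo..............
136 ...................
[... 2048 characters left out ...]
o..
213 .....oooooooo.oooooooooo.ooooooooooo
215 ....oooo.ooooooooo.oooooooooo.oooooo
217 ...L.oooo..oooo.ooo.ooooooooo.oo.ooo
219 ...Loooo..oooooooooo.oooooooo.ooo.oo
221 ...L.oooo.oooo.oooooooooooooo.oooo..
223 ....oooo..oooo.o.o.oooooo.ooooooo.oo
225 .....oooo..ooo.oooooooooo.oo..o.o.oo
227 .....oooo.oooooooo.oooooooooooooo.oo
229 .....oooo...oo.ooooooooo..oooooooooo
231 .......ooo.ooo.oooo.o..ooooo.o.o.ooo
233 .....oooooo.oooooooooo.oo.oo..oooooo
235 ......oooo.oooooo.ooooooo.o.oo.ooooo
237 ......o.o..oooo..o..oooooooooooooooo
239 .......o.o..ooooo.oooooooooooooooooo
241 ......oooo..oooooooo.oooooo.ooo.oooo
243 ......oooo..o.oooooooooooooooooooooo
245 ......ooooo.oooooooooooooooooooooooo
```

The scene view puts the hanging angle at about 75°, so a 15° tool tilt sets it plumb. Carrying it to the low plate.

```bash
python3 - <<'E'
from h import *
goto([.475,-.145,.31],94,15)
E
```

```text
tcp [ 0.4747 -0.1401  0.2916] shift [-0.6931 -0.191  -0.0543] turn [-0.0365  0.3331  0.2407]
```

Request:
send_rows([
  [0,-0.06,-0.016,-0.005,-0.003,0.03,0.02],
  [0,-0.14,-0.039,-0.011,-0.007,0.07,0.05],
  [0,-0.24,-0.066,-0.019,-0.012,0.11,0.08],
  [0,-0.35,-0.096,-0.027,-0.018,0.17,0.12],
  [0,-0.46,-0.127,-0.036,-0.024,0.22,0.16],
  [0,-0.56,-0.154,-0.044,-0.03,0.27,0.2],
  [0,-0.64,-0.176,-0.05,-0.036,0.333,0.24],
  [0,-0.693,-0.191,-0.054,-0.036,0.333,0.24],
])

```text
time: 57.65
ee_pos: [0.4751, -0.1426, 0.2914]
ee_rot: [-2.006, -2.146, -0.266]
ft_force: [0.7, 0.2, -4.7]
finger_gap: 0.0307
grasp_force: 30.0
```

```bash
python3 - <<'E'
from h import *
print(pose()[:3].round(3),get_state()['joints'].round(2),get_state()['finger_gap'])
goto([.4489,-.3248,.29],83,15)
E
```

```text
[[-0.065  0.998 -0.017  0.475]
 [ 0.963  0.067  0.26  -0.143]
 [ 0.261  0.    -0.965  0.291]] [ 1.32  0.2  -1.06  1.61 -0.07  1.51  0.33] 0.03068371793427774
tcp [ 0.4495 -0.3199  0.2716] shift [-0.6971 -0.15   -0.1065] turn [-0.0624 -0.0027  0.233 ]
```

Request:
send_rows([
  [0,-0.07,-0.015,-0.011,-0.006,0,0.02],
  [0,-0.15,-0.032,-0.023,-0.013,0,0.05],
  [0,-0.25,-0.054,-0.038,-0.022,0,0.08],
  [0,-0.35,-0.075,-0.053,-0.03,0,0.12],
  [0,-0.46,-0.1,-0.07,-0.04,0,0.16],
  [0,-0.56,-0.12,-0.086,-0.05,0,0.2],
  [0,-0.64,-0.138,-0.098,-0.062,-0.003,0.233],
  [0,-0.697,-0.15,-0.107,-0.062,-0.003,0.233],
])

```text
time: 58.65
ee_pos: [0.4503, -0.3186, 0.2723]
ee_rot: [-2.211, -1.961, -0.291]
ft_force: [0.2, -0.1, -4.0]
finger_gap: 0.0306
grasp_force: 30.0
```

Request:
send_rows([
  [0,0,0,0,0,0,0],
  [0,0,0,0,0,0,0],
])

```text
time: 58.9
ee_pos: [0.4513, -0.316, 0.2728]
ee_rot: [-2.207, -1.964, -0.291]
ft_force: [0.2, 0.9, -3.6]
finger_gap: 0.0307
grasp_force: 30.0
```

```bash
python3 - <<'E'
from h import *
print(pose()[:3].round(3),get_state()['ft_force'])
goto([.4489,-.3248,.17],83,15)
check(83,-1)
E
```

```text
[[ 0.112  0.993  0.031  0.451]
 [ 0.959 -0.116  0.257 -0.316]
 [ 0.259  0.001 -0.966  0.273]] [ 0.23657364  0.85447705 -3.64404914]
tcp [ 0.4495 -0.3199  0.1516] shift [-0.1411 -0.0057  0.464 ] turn [-0.0004  0.0004  0.0071]
top 75 [433. 213.] [465. 241.]
top 90 [420. 213.] [460. 240.]
top 105 [410. 211.] [455. 240.]
top cols from 405 step 2
192 ..................................
194 ..................................
196 ..................................
198 ..................................
200 ..................................
202 ..................................
204 ..................................
206 ..................................
208 ..................................
210 ..................................
212 .........LLLLLLLLLL...............
214 ........L..o.ooooooo..............
216 ........Loooooooooooo............L
218 ..L...L..oooooooooooooo...........
220 .........ooooooooooooo............
222 L.......ooooooooooooo.............
224 ..L...L..ooooooooooo..............
226 ..L....Loooooooooooo..............
228 .......Loooooooooooo..............
230 .......Looo
[... 1321 characters left out ...]
00 ..................................
302 ..................................
304 ..........................ooL.....
306 .........................ooooL....
308 ........................ooooooL...
310 ........................ooooooL...
312 .......................ooooooL....
314 ......................oooooo......
316 .....................oooooo.L.....
318 .....................oooooo.......
320 ....................ooooooL.......
322 ....................LooooL........
324 .....................L..L.........
326 ..................................
328 ..................................
330 ..................................
332 ..................................
334 ..................................
```

Request:
send_rows([
  [0,-0.02,-0.001,0.066,0,0,0.007],
  [0,-0.045,-0.002,0.148,0,0,0.007],
  [0,-0.075,-0.003,0.247,0,0,0.007],
  [0,-0.1,-0.004,0.33,0,0,0.007],
  [0,-0.122,-0.005,0.4,0,0,0.007],
  [0,-0.135,-0.006,0.445,0,0,0.007],
  [0,-0.141,-0.006,0.464,0,0,0.007],
  [0,-0.141,-0.006,0.464,0,0,0.007],
])

```text
time: 60.1
ee_pos: [0.4489, -0.3212, 0.1515]
ee_rot: [-2.215, -1.956, -0.29]
ft_force: [-0.1, 0.0, -2.5]
finger_gap: 0.0306
grasp_force: 30.0
```

```bash
python3 - <<'E'
from h import *
print(pose()[:3,3].round(4),get_state()['ft_force'])
goto([.4489,-.3248,.158],83,15)
E
```

```text
[ 0.4489 -0.3212  0.1515] [-0.12435408  0.02659731 -2.46579961]
tcp [ 0.4495 -0.3199  0.1396] shift [-0.007   0.0016  0.0472] turn [-0.      0.0012 -0.0023]
```

Request:
send_rows([
  [0,-0.001,0.001,0.01,0,0,0],
  [0,-0.003,0.001,0.02,0,0,0],
  [0,-0.004,0.001,0.028,0,0,0],
  [0,-0.005,0.001,0.035,0,0,0],
  [0,-0.005,0.001,0.035,0,0,0],
])

```text
time: 60.72
ee_pos: [0.45, -0.32, 0.1437]
ee_rot: [-2.215, -1.957, -0.291]
ft_force: [-0.4, 1.7, 5.1]
finger_gap: 0.0308
grasp_force: 30.0
```

Request:
send_rows([
  [0,-0.001,0,0.006,0,0,0],
  [0,-0.002,0,0.012,0,0,0],
  [0,-0.002,0,0.012,0,0,0],
])

```text
time: 61.1
ee_pos: [0.451, -0.3197, 0.1432]
ee_rot: [-2.215, -1.959, -0.292]
ft_force: [-4.6, 2.1, 26.4]
finger_gap: 0.0311
grasp_force: 30.0
```

Request:
send_rows([
  [0,0.001,0,-0.007,0,0,0],
  [0.1,0.001,0,-0.007,0,0,0],
  [0.5,0.001,0,-0.007,0,0,0],
  [0.65,0.001,0,-0.007,0,0,0],
  [0.65,0.001,0,-0.007,0,0,0],
  [0.65,0.001,0,-0.15,0,0,0],
  [0.65,0.001,0,-0.4,0,0,0],
  [0.65,0.001,0,-0.7,0,0,0],
])

```text
time: 62.1
ee_pos: [0.4437, -0.3615, 0.2982]
ee_rot: [-2.214, -1.955, -0.29]
ft_force: [0.6, -1.5, 0.3]
finger_gap: 0.0563
grasp_force: 0.0
```

Request:
send_rows([
  [0.65,-0.5,-0.6,-0.2,0,0,0],
  [0.65,-0.5,-0.6,-0.2,0,0,0],
  [0.65,-0.5,-0.6,-0.2,0,0,0],
  [0.65,-0.5,-0.6,-0.2,0,0,0],
  [0.65,-0.5,-0.6,-0.2,0,0,0],
])

```text
time: 62.72
ee_pos: [0.2783, -0.4758, 0.3126]
ee_rot: [-2.216, -1.953, -0.291]
ft_force: [-0.1, 0.6, -0.4]
finger_gap: 0.0565
grasp_force: 0.0
```

```bash
python3 - <<'E'
from h import *
print(pose()[:3].round(3))
S=[('b1',.6295,-.2874,92.8,.076),('b2',.6276,-.233,92.8,.076),('b3',.4495,-.3248,83,.046)]
for n in('top','scene'):
    im,K,M=shot(n)
    for k,x,y,w,z in S: q=proj(standing(x,y,w,z),K,M); print(n,k,'pred',q.min(0).round(),q.max(0).round(),'cap',proj([x,y,z+.13],K,M)[0].round())
    for c in blobs(im,(3,120,40),(20,255,255),100):
        m=c.mean(0)
        if (n=='top' and 350<m[0]<450 and 120<m[1]<260) or (n=='scene' and 80<m[0]<240 and m[1]>270): print('orange',c.min(0),c.max(0))
    if n=='top':
        for c in blobs(im,(15,8,125),(45,90,255),60):
            if 340<c.mean(0)[0]<450 and 130<c.mean(0)[1]<260: print('plate part',rect(c,K,M,.046 if c.mean(0)[1]>200 else .076))
look('top',[.53,-.29,.08],50)
E
```

```text
[[ 0.121  0.992  0.032  0.278]
 [ 0.958 -0.126  0.256 -0.476]
 [ 0.258 -0.001 -0.966  0.313]]
top b1 pred [389. 138.] [420. 166.] cap [419. 146.]
top b2 pred [368. 139.] [397. 166.] cap [395. 146.]
top b3 pred [400. 214.] [432. 238.] cap [432. 226.]
orange [401 215] [429 235]
orange [361 191] [379 204]
orange [388 141] [417 167]
plate part [ 441.7 -379.2   56.3   38.8   -7.9]
plate part [ 454.6 -275.4   56.3   48.3   -7.3]
plate part [ 627.1 -229.7   88.2   57.6  -89.3]
scene b1 pred [178. 328.] [217. 368.] cap [191. 338.]
scene b2 pred [193. 303.] [230. 343.] cap [207. 311.]
scene b3 pred [ 97. 302.] [140. 343.] cap [106. 311.]
orange [179 333] [212 359]
orange [106 309] [138 339]
orange [171 300] [186 316]
top cols from 349 step 2
143 ........................LLooooo.L.................
145 .......L.........L....LLooooooL...................
147 .................L...LLooooooL....................
149 ......L....L.......LLoooooooo.....................
151 ...........LL......Loooooooo......................
153 .................L..ooooooooo.....................
155 ....................oo.
[... 1692 characters left out ...]
................LooooooooooooooL........
219 ...................L.......oooooooooo.LLL.........
221 ...........................oooooooooL.......L.....
223 ..................L........oooooooo...............
225 ........................LLooooooooo...............
227 .................L.......Looooooooo...............
229 .........................LooooooooooL.............
231 .........................Looooooooooo.LL..........
233 .........................L..ooooooooooooL.L.......
235 ..................L.........LLLLLL.oooooL.........
237 .....................................LLL..........
239 ..................................................
241 ..................................................
```

Bottle 2 has toppled off onto the table, around pixel (369,188). Bottles 1 and 3 stand and the plates have not moved. I'll measure bottle 2 where it lies.

```bash
python3 - <<'E'
from h import *
im,K,M=shot('top'); hsv=cv2.cvtColor(im,cv2.COLOR_BGR2HSV)
m=cv2.inRange(hsv,(3,100,30),(20,255,255))|cv2.inRange(hsv,(0,15,110),(14,60,255))
m[:168]=0;m[208:]=0;m[:,:352]=0;m[:,390:]=0
c=max(cv2.findContours(m,cv2.RETR_EXTERNAL,cv2.CHAIN_APPROX_NONE)[0],key=cv2.contourArea)[:,0]
print(c.min(0),c.max(0),[rect(c,K,M,z) for z in(.04,.052)])
V=hsv[:,:,2]
for v in list(range(150,176,2))+list(range(198,226,2)): print(v,V[v,350:392:2].tolist(),hsv[v,368].tolist())
E
```

```text
[360 169] [384 204] [array([ 551.3, -232.2,   97.3,   50.3,  -12. ]), array([ 550.3, -228.5,   96.2,   49.8,  -12. ])]
150 [93, 91, 93, 93, 133, 147, 144, 143, 145, 146, 148, 144, 147, 144, 145, 147, 144, 145, 109, 60, 42] [30, 16, 146]
152 [91, 93, 94, 93, 135, 148, 145, 147, 147, 147, 145, 148, 149, 146, 145, 145, 144, 139, 84, 42, 42] [24, 17, 147]
154 [78, 76, 73, 72, 125, 146, 148, 147, 146, 146, 145, 149, 146, 145, 146, 145, 146, 121, 75, 43, 41] [26, 14, 146]
156 [54, 52, 53, 52, 108, 146, 148, 148, 146, 148, 146, 144, 145, 146, 145, 143, 148, 119, 74, 47, 41] [27, 17, 148]
158 [65, 49, 54, 55, 98, 145, 148, 147, 146, 145, 144, 147, 147, 145, 146, 146, 148, 137, 77, 52, 41] [26, 12, 145]
160 [65, 49, 50, 49, 91, 145, 148, 147, 147, 146, 148, 146, 146, 148, 147, 146, 144, 141, 91, 57, 43] [30, 14, 146]
162 [67, 49, 49, 44, 86, 147, 146, 147, 145, 145, 148, 147, 146, 145, 145, 144, 144, 142, 102, 68, 41] [30, 16, 145]
164 [64, 50, 47, 48, 83, 147, 146, 145, 148, 146, 149, 146, 148, 147, 146, 145, 145, 145, 103, 69, 43] [30, 16, 146]
166 [62, 51, 50, 49, 81, 146, 148, 148, 147, 1
[... 1282 characters left out ...]
, 91, 89, 88, 92, 127, 143, 139, 131, 120] [30, 2, 105]
214 [97, 95, 96, 92, 63, 53, 84, 107, 121, 114, 101, 90, 88, 60, 60, 76, 132, 145, 145, 145, 145] [38, 9, 114]
216 [93, 91, 93, 92, 64, 53, 72, 94, 110, 113, 99, 94, 87, 52, 48, 76, 138, 145, 143, 145, 146] [47, 16, 113]
218 [94, 91, 94, 92, 80, 70, 58, 56, 65, 84, 90, 93, 87, 54, 51, 82, 141, 146, 145, 145, 146] [30, 9, 84]
220 [93, 93, 94, 93, 92, 92, 87, 87, 90, 93, 94, 90, 88, 56, 49, 86, 147, 146, 145, 145, 145] [30, 3, 93]
222 [92, 95, 92, 92, 91, 94, 92, 91, 95, 93, 91, 90, 85, 50, 47, 89, 143, 146, 143, 146, 147] [0, 3, 93]
224 [91, 93, 93, 93, 95, 91, 92, 93, 94, 90, 92, 89, 69, 48, 47, 108, 145, 145, 145, 145, 143] [45, 6, 90]
```

The cap is at (367,211) and points toward -x. The cap spot is too cramped beside bottle 3, so I'll grip the body, move the bottle to open table, and regrip it there.

```bash
python3 - <<'E'
from h import *
im,K,M=shot('top'); hsv=cv2.cvtColor(im,cv2.COLOR_BGR2HSV)
l=cv2.inRange(hsv,(0,12,115),(14,60,255)); l[:170]=0; l[200:]=0; l[:,:355]=0; l[:,392:]=0
c=max(cv2.findContours(l,cv2.RETR_EXTERNAL,cv2.CHAIN_APPROX_NONE)[0],key=cv2.contourArea)[:,0]
print('label',c.min(0),c.max(0),rect(c,K,M,.04))
L=cast(c,K,M,.04)[:,:2]; L=(L.min(0)+L.max(0))/2
C=cast([(367,211.3)],K,M,.022)[0,:2]; d=L-C; print(C,L,np.hypot(*d),np.degrees(np.arctan2(d[1],d[0])))
goto([.548,-.229,.33],12,0); goto([.45,-.40,.36],50,0)
print(get_state()['joints'].round(2))
E
```

```text
label [368 175] [382 193] [ 558.1 -240.    46.    35.2  -12.8]
[ 0.48473637 -0.22309831] [ 0.55759535 -0.23978301] 0.07474497049066449 -12.898333808971042
tcp [ 0.548 -0.229  0.311] shift [1.0633 0.9444 0.2916] turn [-0.2064 -0.2882  1.5699]
tcp [ 0.45  -0.4    0.341] shift [ 0.3925  0.6377 -0.0116] turn [-0.0963 -0.3229  0.7307]
[ 1.68  0.37 -0.84  1.36  0.08  1.7   0.74]
```

```bash
python3 - <<'E'
from h import *
goto([.415,-.36,.34],125,0)
E
```

```text
tcp [ 0.415 -0.36   0.321] shift [0.509  0.4794 0.1024] turn [ 0.1212 -0.3174 -0.9263]
```

Request:
send_rows([
  [1,0.25,0.24,0.03,0.03,-0.08,-0.23],
  [1,0.509,0.479,0.1,0.06,-0.16,-0.46],
  [1,0.509,0.479,0.1,0.09,-0.24,-0.69],
  [1,0.509,0.479,0.1,0.121,-0.317,-0.926],
  [1,0.509,0.479,0.1,0.121,-0.317,-0.926],
  [1,0.509,0.479,0.1,0.121,-0.317,-0.926],
  [1,0.509,0.479,0.1,0.121,-0.317,-0.926],
])

```text
time: 63.85
ee_pos: [0.4129, -0.3629, 0.3211]
ee_rot: [-1.461, -2.78, -0.002]
ft_force: [0.0, 0.0, -1.0]
finger_gap: 0.0872
grasp_force: 0.0
```

```bash
python3 - <<'E'
from h import *
print(pose()[:3].round(3),get_state()['joints'].round(2))
goto([.553,-.2387,.25],167,0)
E
```

```text
[[-0.567  0.824 -0.001  0.413]
 [ 0.824  0.567  0.002 -0.363]
 [ 0.002  0.001 -1.     0.321]] [ 1.54  0.22 -1.05  1.51  0.19  1.52  1.1 ]
tcp [ 0.553  -0.2387  0.231 ] shift [0.0907 0.743  0.3609] turn [ 0.0014 -0.0019 -0.9434]
```

Request:
send_rows([
  [1,0.04,0.25,0,0,0,-0.23],
  [1,0.07,0.5,0,0,0,-0.46],
  [1,0.09,0.743,0,0,0,-0.69],
  [1,0.09,0.743,0,0,0,-0.943],
  [1,0.09,0.743,0.2,0,0,-0.943],
  [1,0.09,0.743,0.36,0,0,-0.943],
  [1,0.09,0.743,0.36,0,0,-0.943],
  [1,0.09,0.743,0.36,0,0,-0.943],
])

```text
time: 64.85
ee_pos: [0.5538, -0.2377, 0.2328]
ee_rot: [0.351, 3.121, 0.001]
ft_force: [-0.2, 0.5, 1.3]
finger_gap: 0.0869
grasp_force: 0.0
```

```bash
python3 - <<'E'
from h import *
T=pose();print(T[:3].round(3),get_state()['joints'].round(2))
im,K,M=shot('wrist'); X=lambda P:((np.c_[P]-T[:3,3])@T[:3,:3]*1000).round(1)
hsv=cv2.cvtColor(im,cv2.COLOR_BGR2HSV)
for c in blobs(im,(3,120,40),(20,255,255),250):
    r=rect(c,K,M,.04); print(c.min(0),c.max(0),r,'tool',X([[r[0]/1000,r[1]/1000,.04]]))
for v in range(130,262,6): print(v,'%.0f'%(X(cast([(256,v)],K,M,.034))[0,0]),''.join('o' if 3<=h<=20 and s>120 else 'L' if V>185 and s<60 else '+' if V>120 else '.' for h,s,V in hsv[v,180:330:4].astype(int)))
goto([.553,-.2387,.028],167,0)
E
```

```text
[[-0.975  0.222  0.001  0.554]
 [ 0.222  0.975  0.001 -0.238]
 [-0.001  0.001 -1.     0.233]] [ 1.21  0.47 -1.18  1.53  0.43  1.43  1.36]
[298 305] [511 323] [810.8 -73.1 311.5  31.   77.2] tool [[-213.8  217.5  193.2]]
[406 257] [428 294] [753.9 -46.4  56.3  29.9 -30.8] tool [[-152.4  230.8  193.1]]
[ 83 245] [109 294] [ 643.  -484.7   80.9   32.8  -25.9] tool [[-141.7 -221.1  192.8]]
[242 184] [272 204] [ 585.8 -242.8   38.5   26.6   76.4] tool [[-32.2   2.  192.9]]
[240 126] [272 189] [ 540.7 -233.8   78.6   38.9  -11.9] tool [[ 13.8   0.7 192.8]]
[108  67] [166 130] [ 442.6 -349.3   67.    63.    -7. ] tool [[  83.8 -133.7  192.7]]
130 48 +++..............ooooo................
136 41 +++..............oooooo....+..........
142 33 +++............ooooooooo..............
148 26 +++............ooooooooo++.+..........
154 18 ++++........++++oooooo+o+++++........+
160 11 ++++++++++++++++LL+++++o++++++++++++++
166 3 +++++++++++++++++++++++o++++++++++++++
172 -4 ++++++++++++++++LLLLLLLo++++++++++++++
178 -12 ++++++++++++++++LLLLLLLo+++...++++++++
184 -20 ++++++++++++++..LLLLLLLo......++++++++
190 -28 ++++++++++......LLLLLLL+.......+++++++
196 -36 ++++++++++......oooooooo.+.....+++++++
202 -44 ++++++..........oooooooo+++.+LLL++++++
208 -53 +++++.........+.++++++++LLLLLLLL++++++
214 -61 ++++++.......+..++LLLLLLLLLLLLLLL+++++
220 -70 ++++++.+........+LLLLLLLLLLLLLLLL+++++
226 -78 .++++++L...+++..++LLLLLLLLLLLLLLL++++.
232 -87 .+LLLLL++++++....++LLLLLLLLLLLLLLL+++.
238 -96 ..LLLLL++++++.....++LLLLLLLLLLLLLL+++.
244 -105 ..LLLL++++.........+LLLLLLLLLLLLLLL++.
250 -114 ..+LLL.....ooo.....LLLLLLLLLL++++++++.
256 -123 ......................................
tcp [ 0.553  -0.2387  0.009 ] shift [ 0.005  -0.0059  0.8972] turn [0.0006 0.0022 0.0039]
```

Request:
send_rows([
  [1,0.005,0.0,0.22,0,0,0],
  [1,0.005,0.0,0.45,0,0,0],
  [1,0.005,0.0,0.66,0,0,0],
  [1,0.005,0.0,0.82,0,0,0],
  [1,0.005,0.0,0.89,0,0,0],
  [0.3,0.005,0.0,0.89,0,0,0],
  [0,0.005,0.0,0.89,0,0,0],
  [0,0.005,0.0,0.89,0,0,0],
])

```text
time: 65.9
ee_pos: [0.553, -0.2373, 0.0106]
ee_rot: [0.349, 3.12, -0.001]
ft_force: [0.7, 0.6, 0.3]
finger_gap: 0.0648
grasp_force: 0.0
```

Request:
send_rows([
  [0,0,0,0,0,0,0],
  [0,0,0,0,0,0,0],
  [0,0,0,-0.02,0,0,0],
  [0,0.01,0.04,-0.04,0,0,0],
  [0,0.03,0.14,-0.045,0,0,0],
  [0,0.06,0.26,-0.05,0,0,0],
  [0,0.085,0.38,-0.1,0,0,0],
  [0,0.11,0.48,-0.15,0,0,0],
])

```text
time: 66.9
ee_pos: [0.5514, -0.1116, 0.047]
ee_rot: [-0.347, -3.122, -0.001]
ft_force: [-0.3, -0.0, -2.7]
finger_gap: 0.0396
grasp_force: 30.0
```

```bash
python3 - <<'E'
from h import *
T=pose();s=get_state();print(T[:3].round(3),s['joints'].round(2),s['ft_force'],s['finger_gap'])
goto([.555,-.02,.05],210,0)
goto([.555,-.02,.05],255,0)
E
```

```text
[[-0.976  0.22  -0.001  0.551]
 [ 0.22   0.976  0.001 -0.112]
 [ 0.001  0.    -1.     0.047]] [ 0.99  0.57 -1.09  1.83  0.57  1.1   1.04] [-0.30583955 -0.04381469 -2.67367659] 0.039621173562130206
tcp [ 0.555 -0.02   0.031] shift [0.0662 0.3606 0.0642] turn [ 8.000e-04 -6.000e-04 -9.485e-01]
tcp [ 0.555 -0.02   0.031] shift [0.0662 0.3606 0.0642] turn [ 1.1000e-03 -3.0000e-04 -1.9485e+00]
```

The gap reads 40 mm, so this bottle lies on its narrow side with its axis 26 mm up. I'll turn it so the cap points toward -y and set it down on open table.

Request:
send_rows([
  [0,0.02,0.09,0,0,0,-0.1],
  [0,0.04,0.2,0,0,0,-0.25],
  [0,0.06,0.3,0,0,0,-0.4],
  [0,0.07,0.36,0,0,0,-0.55],
  [0,0.07,0.36,0,0,0,-0.7],
  [0,0.07,0.36,0,0,0,-0.85],
  [0,0.07,0.36,0,0,0,-0.95],
  [0,0.07,0.36,0,0,0,-0.95],
])

```text
time: 67.9
ee_pos: [0.5542, -0.022, 0.046]
ee_rot: [0.815, -3.033, -0.001]
ft_force: [-0.0, 0.5, -3.6]
finger_gap: 0.0401
grasp_force: 30.0
```

```bash
python3 - <<'E'
from h import *
T=pose();s=get_state();print(T[:3].round(3),s['joints'].round(2),s['finger_gap'])
goto([.555,-.02,.031],240,0)
E
```

```text
[[-0.865 -0.501 -0.001  0.554]
 [-0.501  0.865  0.001 -0.022]
 [ 0.     0.001 -1.     0.046]] [ 0.92  0.65 -1.23  1.85  0.67  1.15  1.54] 0.04012127345754695
tcp [ 0.555 -0.02   0.012] shift [-0.0067  0.0053  0.1361] turn [ 1.300e-03 -3.000e-04 -6.648e-01]
```

Request:
send_rows([
  [0,0,0,0.0,0,0,-0.2],
  [0,0,0,0.03,0,0,-0.4],
  [0,0,0,0.08,0,0,-0.6],
  [0,0,0,0.12,0,0,-0.665],
  [0,0,0,0.135,0,0,-0.665],
  [0,0,0,0.135,0,0,-0.665],
])

```text
time: 68.65
ee_pos: [0.5544, -0.022, 0.0126]
ee_rot: [1.566, -2.723, -0.001]
ft_force: [0.2, 1.3, -4.1]
finger_gap: 0.0401
grasp_force: 30.0
```

Request:
send_rows([
  [0.8,0,0,0,0,0,0],
  [0.8,0,0,0,0,0,0],
  [0.8,0,0,0,0,0,0],
  [0.8,0,0,0,0,0,0],
  [0.8,0,0,-0.2,0,0,0],
  [0.8,0,0,-0.4,0,0,0],
  [0.8,0,0,-0.6,0,0,0],
])

```text
time: 69.53
ee_pos: [0.5543, -0.022, 0.1643]
ee_rot: [-1.569, 2.722, 0.001]
ft_force: [1.0, -0.7, 0.3]
finger_gap: 0.0691
grasp_force: 0.0
```

```bash
python3 - <<'E'
from h import *
T=pose();s=get_state();print(T[:3].round(3),s['joints'].round(2),s['finger_gap'])
goto([.52,-.10,.22],150,0)
E
```

```text
[[-0.501 -0.865 -0.     0.554]
 [-0.865  0.501  0.001 -0.022]
 [-0.     0.001 -1.     0.164]] [ 0.98  0.47 -1.28  1.73  0.46  1.3   2.21] 0.06912104121812901
tcp [ 0.52  -0.1    0.201] shift [ 0.3389 -0.0374 -0.1469] turn [ 8.0000e-04 -2.0000e-04  1.9986e+00]
```

Request:
send_rows([
  [0.7,0.1,0,-0.1,0,0,0.2],
  [0.7,0.2,0,-0.1,0,0,0.45],
  [0.7,0.26,0,-0.1,0,0,0.7],
  [0.7,0.26,0,-0.1,0,0,1],
  [0.7,0.26,0,-0.1,0,0,1],
  [0.7,0.26,0,-0.1,0,0,1],
])

```text
time: 70.28
ee_pos: [0.5219, -0.0783, 0.1878]
ee_rot: [0.409, -3.115, 0.0]
ft_force: [0.1, 0.1, 0.6]
finger_gap: 0.0607
grasp_force: 0.0
```

Request:
send_rows([
  [0.7,0,0,0,0,0,1],
  [0.7,0,0,0,0,0,1],
  [0.7,0,0,0,0,0,1],
  [0.7,0,0,0,0,0,1],
  [0.7,0,0,0,0,0,1],
])

```text
time: 70.9
ee_pos: [0.5219, -0.0782, 0.1877]
ee_rot: [-0.813, -3.034, -0.0]
ft_force: [-0.5, 1.4, 0.4]
finger_gap: 0.0609
grasp_force: 0.0
```

Request:
send_rows([
  [0.7,0,0,0,0,0,1],
  [0.7,0,0,0,0,0,1],
  [0.7,0,0,0,0,0,1],
  [0.7,0,0,0,0,0,1],
  [0.7,0,0,0,0,0,1],
])

```text
time: 71.53
ee_pos: [0.5219, -0.0783, 0.1876]
ee_rot: [-1.91, -2.494, 0.0]
ft_force: [0.6, -0.8, -0.3]
finger_gap: 0.0608
grasp_force: 0.0
```

Request:
send_rows([
  [0.7,0,0,0,0,0,1],
  [0.7,0,0,0,0,0,1],
  [0.7,0,0,0,0,0,1],
  [0.7,0,0,0,0,0,1],
  [0.7,0,0,0,0,0,1],
  [0.7,0,0,0,0,0,1],
])

```text
time: 72.28
ee_pos: [0.5219, -0.0784, 0.1876]
ee_rot: [-2.717, -1.576, 0.0]
ft_force: [-0.4, -0.2, -0.7]
finger_gap: 0.0611
grasp_force: 0.0
```

```bash
python3 - <<'E'
from h import *
T=pose();s=get_state();print(T[:3].round(3),s['joints'].round(2),s['finger_gap'])
im,K,M=shot('wrist'); X=lambda P:((np.c_[P]-T[:3,3])@T[:3,:3]*1000).round(1)
hsv=cv2.cvtColor(im,cv2.COLOR_BGR2HSV)
for c in blobs(im,(3,120,40),(20,255,255),250):
    r=rect(c,K,M,.052); print(c.min(0),c.max(0),r,'tool',X([[r[0]/1000,r[1]/1000,.052]]))
for v in range(80,226,4): print(v,X(cast([(256,v)],K,M,.052))[0,0].round(),X(cast([(256,v)],K,M,.04))[0,0].round(),''.join('o' if 3<=h<=20 and s>120 else 'L' if V>185 and s<60 else '+' if V>120 else '.' for h,s,V in hsv[v,200:312:3].astype(int)),hsv[v,256,2])
E
```

```text
[[ 0.496  0.868 -0.     0.522]
 [ 0.868 -0.496  0.    -0.078]
 [-0.    -0.001 -1.     0.188]] [ 0.8   0.19 -0.81  1.78  0.14  1.24 -0.57] 0.06112545216546762
[286 305] [502 323] [ 587.1 -307.3  264.8   26.   -29.7] tool [[-166.4  170.3  135.6]]
[130 245] [149 294] [ 352.7 -103.7   66.3   20.6   51. ] tool [[-105.9 -134.3  135.7]]
[236  71] [275 165] [553.6 -24.   90.7  38.   60.2] tool [[ 62.9   0.6 135.6]]
80 100.0 101.0 ++++++++L++.oooooooooooooo+++L++++++++ 202
84 97.0 97.0 +++++++++++.ooooooooooooooL+++++++++++ 202
88 93.0 94.0 ++L+++++LL+.o++++++++++++o+LLLL++L++++ 214
92 89.0 90.0 +++++++++LL++LLLLLLLLLLLLoLLL+++++L+++ 243
96 86.0 86.0 +++++++++++.+LLLLLLLLLLLL+LL++++++++++ 244
100 82.0 82.0 +++++++++++++LLLLLLLLLLLL+LLLL+L++++++ 244
104 78.0 78.0 L++++++++++++LLLLLLLLLLLL+LLL+LLL++LL+ 245
108 74.0 74.0 +++++++++++.+LLLLLLLLLLLL+LLL+LLLL++++ 244
112 71.0 70.0 +++++LL++++.+LLLLLLLLLLLL+LLLL++LLL+L+ 243
116 67.0 66.0 ++++L++++++++LLLLLLLLLLLL+L+LL++LL++LL 244
120 63.0 62.0 +++++++++++++LLLLLLLLLLLL+L+L+++++++++ 245
124 59.0 58.0 ++++++++++L++LLLLLLLLLLLL+LLLLL+++L+L+ 245
128 55.0
[... 731 characters left out ...]
80 2.0 -2.0 ................+LL+++...........+++++ 195
184 -3.0 -6.0 ................+LL++............+++++ 203
188 -7.0 -11.0 .................LL++............++L++ 169
192 -12.0 -15.0 ................+LL++............++L+L 167
196 -16.0 -20.0 ..................+..............+L+L+ 120
200 -21.0 -24.0 ............++++.................++L++ 105
204 -25.0 -29.0 ...........++++++++++++++++.+..+++++++ 117
208 -30.0 -34.0 .........+++LL+++++++LL+++++++++++++++ 175
212 -34.0 -39.0 ......++++++LL++++++L++++++LL++++L++++ 176
216 -39.0 -44.0 ....++++L+L+++++L+++LLL++++L++LL++++++ 180
220 -44.0 -48.0 .+++++++++L+++++++++++L+LL+++++LL+++++ 180
224 -48.0 -54.0 ..++++++++++++++++++LLL++LL+++++++++.. 186
```

Request:
send_rows([
  [0.7,-0.007,0.002,0.2,0,0,0],
  [0.7,-0.007,0.002,0.4,0,0,0],
  [0.7,-0.007,0.002,0.6,0,0,0],
  [0.7,-0.007,0.002,0.717,0,0,0],
  [0.7,-0.007,0.002,0.717,0,0,0],
  [0,-0.007,0.002,0.717,0,0,0],
  [0,-0.007,0.002,0.717,0,0,0],
  [0,-0.007,0.002,0.717,0,0,0],
])

```text
time: 73.32
ee_pos: [0.5222, -0.0804, 0.0095]
ee_rot: [2.721, 1.568, 0.002]
ft_force: [0.2, -0.2, 0.7]
finger_gap: 0.0386
grasp_force: 0.0
```

Request:
send_rows([
  [0,0,0,0,0,0,0],
  [0,0,0,0,0,0,0],
  [0,0,0,-0.08,0,0,0],
  [0,0,0,-0.18,0,0,0],
  [0,0,0,-0.28,0,0,0],
  [0,0,0,-0.4,0,0,0],
  [0,0,0,-0.52,0,0,0],
  [0,0,0,-0.6,0,0,0],
])

```text
time: 74.32
ee_pos: [0.5215, -0.0798, 0.1606]
ee_rot: [2.721, 1.57, 0.001]
ft_force: [-0.0, -1.0, -4.3]
finger_gap: 0.0309
grasp_force: 30.0
```

Request:
send_rows([
  [0,0,0,-0.2,0,0,0],
  [0,0,0,-0.4,0,0,0],
  [0,0,0,-0.65,0,0,-0.2],
  [0,0,0,-0.75,0,0,-0.45],
  [0,0,0,-0.75,0,0,-0.5],
  [0,0,0,-0.75,0,0,-0.5],
])

```text
time: 75.08
ee_pos: [0.5211, -0.0798, 0.3465]
ee_rot: [-2.363, -2.07, 0.0]
ft_force: [0.1, -0.6, -3.7]
finger_gap: 0.0307
grasp_force: 30.0
```

```bash
cat >> h.py <<'E'
def check2(yaw,sg,angs,half=.026,wid=.02,cams=('top','scene'),R=36):
    """as check, for the bottle taken up from its narrow side"""
    T=pose(); g=T[:3,3]-.019*T[:3,2]; h=sg*np.array([np.cos(np.radians(yaw)),np.sin(np.radians(yaw)),0]); z=np.array([0,0,1.])
    for n in cams:
        im,K,M=shot(n)
        for a in angs:
            r=np.radians(a); ax=-(np.cos(r)*h-np.sin(r)*z); up=np.cos(r)*z+np.sin(r)*h; s_=np.cross(up,ax); b=g-.112*ax
            q=proj([b+x*ax+y*s_+w*up for x in(0,.084) for y in(-wid,wid) for w in(-half,half)],K,M); print(n,a,q.min(0).round(),q.max(0).round(),'label',proj(b+.042*ax+half*up,K,M)[0].round())
        look(n,g-[0,0,.06],R)
E
python3 - <<'E'
from h import *
T=pose();s=get_state();print(T[:3].round(3),s['joints'].round(2),s['finger_gap'],s['ft_force'])
check2(np.degrees(np.arctan2(T[1,0],T[0,0])),1,(45,60,75,90))
E
```

```text
[[ 0.132  0.991 -0.     0.521]
 [ 0.991 -0.132  0.    -0.08 ]
 [ 0.    -0.    -1.     0.347]] [ 0.86  0.11 -0.85  1.52  0.08  1.55 -0.13] 0.030704644769061207 [ 0.10489066 -0.60109146 -3.67050299]
top 45 [285. 172.] [339. 198.] label [303. 183.]
top 60 [294. 174.] [344. 199.] label [307. 184.]
top 75 [304. 174.] [349. 200.] label [314. 186.]
top 90 [317. 175.] [354. 202.] label [322. 188.]
top cols from 299 step 2
153 .........................L..........
155 .............................oo.....
157 .........................oo..o.oo...
159 ..........................o.ooo.....
161 ............................oooo....
163 ........................ooo..o..o...
165 .......................ooo.o.o......
167 .......................ooo.ooo.o....
169 ................L.LL...o.....o..o...
171 ....................L..o...oo.o.....
173 .......................o...oo.......
175 ..........LLLLLL.......o......o.o...
177 ....LLLLLL.oooooo......oo..oo...o...
179 ...L.LLLLLooooooo..o.....ooo.oo.o...
181 ...L.LLLLLooooooo......o.o..o..o....
183 ...LLLLLLLooooooo.....Lo.o..ooo.....
185 ....LLLLLLooooooo.....
[... 1800 characters left out ...]
...
199 ..............Loooooooooo....oL.....
201 ...............Looooooooo...ooL.....
203 ..................ooooooo..ooL......
205 ..................LoooooooooL.......
207 ...................L.ooooooo........
209 .....................LoooooL........
211 ......................LoooL.........
213 .......................LLL..........
215 ....................................
217 ....................................
219 ....................................
221 ....................................
223 ....................................
225 ....................................
227 ....................................
229 ....................................
231 ....................................
```

```bash
python3 - <<'E'
from h import *
goto([.58,-.15,.375],88,-16)
E
```

```text
tcp [ 0.5798 -0.1552  0.3567] shift [-0.2668  0.2722 -0.0446] turn [-0.0189 -0.3557 -0.1238]
```

Request:
send_rows([
  [0,-0.03,0.03,-0.005,-0.002,-0.04,-0.014],
  [0,-0.07,0.07,-0.012,-0.005,-0.09,-0.032],
  [0,-0.12,0.12,-0.02,-0.008,-0.15,-0.055],
  [0,-0.17,0.173,-0.028,-0.012,-0.22,-0.08],
  [0,-0.215,0.22,-0.036,-0.015,-0.28,-0.1],
  [0,-0.25,0.255,-0.042,-0.018,-0.33,-0.116],
  [0,-0.267,0.272,-0.045,-0.019,-0.356,-0.124],
  [0,-0.267,0.272,-0.045,-0.019,-0.356,-0.124],
])

```text
time: 76.28
ee_pos: [0.5801, -0.155, 0.3567]
ee_rot: [2.109, 2.039, -0.296]
ft_force: [-0.9, -0.9, -3.9]
finger_gap: 0.0308
grasp_force: 30.0
```

```bash
python3 - <<'E'
from h import *
print(pose()[:3].round(3),get_state()['joints'].round(2))
goto([.6269,-.2334,.345],92.8,-16)
E
```

```text
[[ 0.033  0.999 -0.009  0.58 ]
 [ 0.961 -0.034 -0.275 -0.155]
 [-0.275  0.    -0.961  0.357]] [ 0.69  0.26 -0.84  1.39  0.47  1.62 -0.16]
tcp [ 0.6272 -0.2386  0.3267] shift [-0.2823  0.1995  0.2056] turn [-0.0289 -0.0006 -0.1014]
```

Request:
send_rows([
  [0,-0.04,0.028,0.03,-0.004,0,-0.015],
  [0,-0.08,0.056,0.058,-0.008,0,-0.03],
  [0,-0.13,0.092,0.094,-0.013,0,-0.045],
  [0,-0.18,0.127,0.13,-0.018,0,-0.065],
  [0,-0.23,0.163,0.167,-0.023,0,-0.08],
  [0,-0.265,0.187,0.193,-0.029,0,-0.101],
  [0,-0.282,0.2,0.206,-0.029,0,-0.101],
  [0,-0.282,0.2,0.206,-0.029,0,-0.101],
])

```text
time: 77.28
ee_pos: [0.6274, -0.2391, 0.3269]
ee_rot: [2.018, 2.118, -0.283]
ft_force: [0.7, -0.4, -3.7]
finger_gap: 0.031
grasp_force: 30.0
```

```bash
python3 - <<'E'
from h import *
print(pose()[:3].round(3),get_state()['ft_force'])
goto([.6269,-.2334,.203],92.8,-16)
check2(92.8,1,(80,90,100),R=30)
E
```

```text
[[-0.046  0.999  0.014  0.627]
 [ 0.96   0.048 -0.275 -0.239]
 [-0.276  0.001 -0.961  0.327]] [ 0.746021   -0.38422569 -3.72810915]
tcp [ 0.6272 -0.2386  0.1847] shift [ 0.1587 -0.0013  0.5462] turn [ 0.0005  0.0001 -0.0011]
top 80 [379. 126.] [426. 153.] label [390. 140.]
top 90 [387. 125.] [430. 154.] label [395. 141.]
top 100 [396. 124.] [433. 154.] label [400. 141.]
top cols from 379 step 2
109 ................oo..o..o.o.ooo
111 ......................o..ooooo
113 ....................ooooo.o.oo
115 .................oo...oo.o.o.o
117 .............L...o.oo.ooo.oooo
119 ..................o.o.o..o.ooo
121 ..................o..o...oo.oo
123 ...................oo....o.ooo
125 .......................o...o.o
127 ...........L........ooo.ooooo.
129 .........L.ooo.........o.oo..o
131 ........L.ooooo......oo...oooo
133 .....LLLL.ooooo.....o..o.o..o.
135 ....LLLLLLooooo.....o..o..oo.o
137 ...L.LLLLLooooo............ooo
139 ...L.LLLLLooo.........o.o.oooo
141 ...L.LLLLLooo...........o.oooo
143 ...L.LLLLLooo........oo...ooo.
145 ...L.LLLLLooo.........o..oo.oo
147 ...L.LLLL.ooo.........o.oo....
14
[... 878 characters left out ...]

288 .....................LooL.....
290 .....................ooL......
292 .......L......................
294 .......o.............ooL......
296 ......LooL...........ooo.L....
298 .....LoooooLLL.oo...ooooooL...
300 ......ooooooooooo..oooooo.....
302 .....LoooooooooooooooooooL....
304 .......oooooooooooooooooL.....
306 .......Loooooooooooooooo......
308 ........oooooooooooooooL......
310 ........Looooooooooooo........
312 .........LooooooooooooL.......
314 ..........Loooooooooo.........
316 ............LooooooooL........
318 .............LLooooo..........
320 ...............LLoooL.........
322 .................LLL..........
324 ..............................
326 ........L.....................
```

Request:
send_rows([
  [0,0.022,0,0.076,0,0,0],
  [0,0.049,0,0.168,0,0,0],
  [0,0.08,0,0.274,0,0,0],
  [0,0.111,0,0.381,0,0,0],
  [0,0.135,0,0.465,0,0,0],
  [0,0.15,0,0.52,0,0,0],
  [0,0.159,0,0.546,0,0,0],
  [0,0.159,0,0.546,0,0,0],
])

```text
time: 78.47
ee_pos: [0.6275, -0.2383, 0.185]
ee_rot: [2.018, 2.118, -0.283]
ft_force: [-0.5, 0.9, -4.3]
finger_gap: 0.0308
grasp_force: 30.0
```

Request:
send_rows([
  [0,0.003,0,0.01,0,0,0],
  [0,0.006,0,0.02,0,0,0],
  [0,0.009,0,0.03,0,0,0],
  [0,0.012,0,0.04,0,0,0],
  [0,0.014,0,0.047,0,0,0],
  [0,0.014,0,0.047,0,0,0],
])

```text
time: 79.22
ee_pos: [0.6278, -0.2385, 0.1738]
ee_rot: [2.017, 2.117, -0.283]
ft_force: [-2.2, 1.5, 4.0]
finger_gap: 0.0307
grasp_force: 30.0
```

Request:
send_rows([
  [0,0.002,0,0.006,0,0,0],
  [0,0.003,0,0.01,0,0,0],
  [0,0.003,0,0.01,0,0,0],
])

```text
time: 79.6
ee_pos: [0.6285, -0.2386, 0.1736]
ee_rot: [2.016, 2.114, -0.282]
ft_force: [-5.0, 3.4, 18.4]
finger_gap: 0.0309
grasp_force: 30.0
```

Request:
send_rows([
  [0,-0.001,0,-0.004,0,0,0],
  [0.1,-0.001,0,-0.004,0,0,0],
  [0.5,-0.001,0,-0.004,0,0,0],
  [0.65,-0.001,0,-0.004,0,0,0],
  [0.65,-0.001,0,-0.004,0,0,0],
  [0.65,-0.001,0,-0.15,0,0,0],
  [0.65,-0.001,0,-0.35,0,0,0],
  [0.65,-0.001,0,-0.6,0,0,0],
])

```text
time: 80.6
ee_pos: [0.6246, -0.1974, 0.3147]
ee_rot: [2.019, 2.119, -0.285]
ft_force: [1.0, -0.6, 0.1]
finger_gap: 0.0564
grasp_force: 0.0
```

Request:
send_rows([
  [0.65,0.2,0,-0.3,0,0,0],
  [0.65,0.5,0,-0.3,0,0,0],
  [0.65,0.8,-0.3,-0.3,0,0,0],
  [0.65,0.9,-0.5,-0.3,0,0,0],
  [0.65,0.9,-0.5,-0.3,0,0,0],
  [0.65,0.9,-0.5,-0.3,0,0,0],
  [0.65,0.9,-0.5,-0.3,0,0,0],
])

```text
time: 81.47
ee_pos: [0.4894, 0.0327, 0.3246]
ee_rot: [2.018, 2.116, -0.283]
ft_force: [0.0, -0.3, -0.1]
finger_gap: 0.0562
grasp_force: 0.0
```

```bash
cat > fin.py <<'E'
from h import *
print(pose()[:3,3].round(3),get_state()['time'])
S=[('b1',.6295,-.2874,92.8,.076),('b2',.6276,-.233,92.8,.076),('b3',.4495,-.3248,83,.046)]
for n in('top','scene'):
    im,K,M=shot(n)
    for k,x,y,w,z in S: q=proj(standing(x,y,w,z),K,M); print(n,k,'pred',q.min(0).round(),q.max(0).round())
    for c in blobs(im,(3,120,40),(20,255,255),60):
        m=c.mean(0)
        if (n=='top' and 240<m[0]<450 and 80<m[1]<300) or (n=='scene' and 80<m[0]<360 and m[1]>190): print('orange',c.min(0),c.max(0))
    if n=='top':
        for c in blobs(im,(15,8,125),(45,90,255),60):
            m=c.mean(0)
            if 180<m[0]<450 and 90<m[1]<260: print('white',m.round(),rect(c,K,M,.046 if m[1]>200 else .076))
E
python3 fin.py
```

```text
[0.489 0.033 0.325] 81.475
top b1 pred [389. 138.] [420. 166.]
top b2 pred [368. 139.] [397. 166.]
top b3 pred [400. 214.] [432. 238.]
orange [401 215] [428 235]
orange [373 141] [417 167]
orange [253  83] [295 118]
white [429. 231.] [ 443.6 -370.3   63.5   62.6   -8.1]
white [390. 222.] [ 455.4 -277.3   63.3   54.7   -7.2]
white [361. 155.] [ 627.1 -192.4   64.    27.2  -16.1]
white [207. 108.] [754.  208.6  89.9  78.1  77.9]
white [357.  99.] [ 776.3 -183.9   57.5   56.3  -89.5]
scene b1 pred [178. 328.] [217. 368.]
scene b2 pred [193. 303.] [230. 343.]
scene b3 pred [ 97. 302.] [140. 343.]
orange [106 309] [138 339]
orange [179 305] [226 359]
orange [309 246] [357 293]
```

Request:
send_rows([
  [0.65,0,0,0,0,0,0],
  [0.65,0,0,0,0,0,0],
  [0.65,0,0,0,0,0,0],
  [0.65,0,0,0,0,0,0],
  [0.65,0,0,0,0,0,0],
  [0.65,0,0,0,0,0,0],
])

```text
time: 82.32
ee_pos: [0.489, 0.0334, 0.3243]
ee_rot: [2.018, 2.118, -0.283]
ft_force: [-0.3, 0.3, 0.1]
finger_gap: 0.0565
grasp_force: 0.0
```

```bash
python3 fin.py | grep -v pred; python3 -c "
from h import *
look('scene',[.628,-.26,.12],34)"
```

```text
[0.489 0.033 0.324] 82.325
orange [401 215] [428 235]
orange [372 142] [417 167]
orange [253  83] [295 118]
white [429. 232.] [ 443.2 -370.3   62.8   62.7   81.9]
white [390. 222.] [ 455.4 -277.4   63.4   54.4   -7.3]
white [362. 155.] [ 628.  -192.3   65.6   27.1  -16.8]
white [207. 108.] [754.  208.6  90.   78.1  77.9]
white [357. 100.] [ 776.3 -183.8   57.4   56.3  -89.5]
orange [106 309] [138 339]
orange [179 305] [226 359]
orange [309 246] [357 293]
scene cols from 171 step 2
301 ...................LLL............
303 .....................L.L..........
305 ......................Lo.L........
307 ........................oo.L......
309 .......................Looo.......
311 .......................Loooo......
313 .......................Loooo......
315 ..............LL.......oooooL.....
317 ..............LoL.....LoooooL.....
319 .............LoooL...Looooooo.....
321 ..............oooooooooooooo......
323 .............ooooooooooooooo......
325 .............LoooooooooooooL......
327 .......LL......oooooooooooo.......
329 .......L......LoooooooooooL.......
331 ..............Looooooooooo....L...
333 ...............ooooooooooL...LL...
335 .....LL........oooooooooo....L....
337 .....LL........oooooooooL...LL....
339 ...............oooooooo.....L.....
341 ....Loo.......LooooooL.....LL.....
343 ....Loo......Looooooo......L......
345 ....oooooLLL.oooooooo.....L.......
347 ....LooooooooooooooooL...LL.......
349 .....Looooooooooooooo....L........
351 ......LLL.ooooooooooL...LL........
353 .......LLLLL.oooooooL...L.........
355 .........LLLLLLooooo...LL.........
357 ............LLLLoooL...L..........
359 ...............LLooL..LL..........
361 .................LL...L...........
363 .....................LL...........
365 .....................L............
367 ....................L.............
```

All three bottles stand where predicted, the plates and bystanders have not moved, and the arm is clear.

```bash
python3 -c "
from rig import close_job
print(close_job())"
```

```text
the job is handed in; nothing more can be done
None
```

The job is handed in at about 82 s: each riser holds a plate, flat and centred, and all three bottles stand on them (two on the high one, one on the low). One bottle was found toppled off the high plate partway through, so I stood it back up; a second after its release all three stood, and the jar, carton and mug look unmoved.

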